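Put the bails away and peg the kit drawer shut

TASK

Pull the kit box's drawer fully out to its stop, lay every bail pair that is on the ledge in the drawer, and push the drawer fully shut. Then press and turn both tapered pegs clockwise until their collars sit down on the bosses and hold, so that the drawer cannot slide out when the box is carried down the stairs. Leave the mug, cone and ball alone.

Things in the scene. Friction and masses are not known exactly. Their poses are not given: they have to be found in the camera images.
- kitbox_drawer0 (a joint): how far the drawer is pulled out, m: 0 shut, stop at 0.158; it slides towards the robot (the kit box's -x); 1 N of friction
- kitbox_top (a point): centre of the top of the wooden kit box (230 deep along its x, 300 wide along its y, 92 high; fixed to the ledge; x points away from the robot, into the box). The drawer's front board is at x = -115, with its top edge 12 below the box's top
- kitbox_drawer0_handle (a point): middle of the drawer's steel bar handle: 11 thick, 120 long along the box's y, level, 35 in front of the drawer front and 38 below the box's top; can be pinched from above, fingers before and behind the bar
- drawer_floor (a point): centre of the drawer's inner floor (moves with the drawer; axes as the box): inside 185 (x) by 258 (y), walls 48 high above the floor. When the drawer is out, the open part of the floor reaches from x = -92 to about x = 60 (the box's edge)
- bailsA_c (a point): a pair of polished ash cricket bails held side by side by a dark rubber band: 110 long (its x axis), 44 wide (its y axis), 22 high, 70 g. This point is its centre, 11 above what it lies on. Up to four alike; only two or three are present (None if absent)
- bailsB_c (a point): a pair of polished ash cricket bails held side by side by a dark rubber band: 110 long (its x axis), 44 wide (its y axis), 22 high, 70 g. This point is its centre, 11 above what it lies on. Up to four alike; only two or three are present (None if absent)
- bailsC_c (a point): a pair of polished ash cricket bails held side by side by a dark rubber band: 110 long (its x axis), 44 wide (its y axis), 22 high, 70 g. This point is its centre, 11 above what it lies on. Up to four alike; only two or three are present (None if absent)
- bailsD_c (a point): a pair of polished ash cricket bails held side by side by a dark rubber band: 110 long (its x axis), 44 wide (its y axis), 22 high, 70 g. This point is its centre, 11 above what it lies on. Up to four alike; only two or three are present (None if absent)
- pegL_head (a point): centre of the flat winged head of the left friction peg, upright on the kit box over the drawer's front board, 115 to the left (seen from the robot) of the handle. The head is 44 long (its x axis), 16 thick (its y axis: pinch across this) and 40 high, from 22 below this point to 18 above. This point is 63 above the box's top at the start, 57 when home and not pressed
- pegR_head (a point): centre of the flat winged head of the right friction peg, upright on the kit box over the drawer's front board, 115 to the right (seen from the robot) of the handle. The head is 44 long (its x axis), 16 thick (its y axis: pinch across this) and 40 high, from 22 below this point to 18 above. This point is 63 above the box's top at the start, 57 when home and not pressed
- pegL_in (a joint): depth of the left peg in its hole, m: 0 at the start (collar 6 mm above the boss), 0.006 home (collar on the boss). Turned clockwise from above while pressed it goes in 2 mm per rad (3 rad in all, about 0.1 N m); counter-clockwise it comes out. Turned unpressed it slips; pressed unturned it stays. It holds where left. Its pin locks the drawer, so shut the drawer first
- pegR_in (a joint): depth of the right peg in its hole, m: 0 at the start (collar 6 mm above the boss), 0.006 home (collar on the boss). Turned clockwise from above while pressed it goes in 2 mm per rad (3 rad in all, about 0.1 N m); counter-clockwise it comes out. Turned unpressed it slips; pressed unturned it stays. It holds where left. Its pin locks the drawer, so shut the drawer first
- pegL_press (a joint): how far the left peg's head is pressed down on its own spring, m: 0 free, stop at 0.007; 2 N per mm. It begins to bite at about 0.003 (6 N), 0.005 is good. The head keeps sinking with the plug as it goes in
- pegR_press (a joint): how far the right peg's head is pressed down on its own spring, m: 0 free, stop at 0.007; 2 N per mm. It begins to bite at about 0.003 (6 N), 0.005 is good. The head keeps sinking with the plug as it goes in
- mug: green ceramic mug, 82 across, 95 high, origin under its middle; leave alone
- cone: orange plastic marker cone on an 85 square foot, 137 high, origin under its middle; leave alone
- ball_center (a point): white practice ball, 72 across, on a cork ring; its centre; leave alone
Not all that is in view belongs to the job. Leave any orange or turquoise look-alike of the part that bears bailsB_c alone. What is shaped like the part that bears bailsA_c but blue is not meant.

How it is judged:
On the way, in this order (a step that is already met when the one before it is completed fails the run):
1. the drawer is pulled out to its stop (value of joint kitbox_drawer0 above 0.15 m), for 0.2 s.
2. every bail pair that is present lies in the drawer (x of bailsA_c in the frame of drawer_floor between -0.092 and 0.092 m and y of bailsA_c in the frame of drawer_floor between -0.125 and 0.125 m and z of bailsA_c in the frame of drawer_floor between 0 and 0.045 m and x of bailsB_c in the frame of drawer_floor between -0.092 and 0.092 m and y of bailsB_c in the frame of drawer_floor between -0.125 and 0.125 m and z of bailsB_c in the frame of drawer_floor between 0 and 0.045 m and x of bailsC_c in the frame of drawer_floor between -0.092 and 0.092 m and y of bailsC_c in the frame of drawer_floor between -0.125 and 0.125 m and z of bailsC_c in the frame of drawer_floor between 0 and 0.045 m and x of bailsD_c in the frame of drawer_floor between -0.092 and 0.092 m and y of bailsD_c in the frame of drawer_floor between -0.125 and 0.125 m and z of bailsD_c in the frame of drawer_floor between 0 and 0.045 m), for 0.2 s.
3. the drawer is fully shut (value of joint kitbox_drawer0 below 0.005 m), for 0.2 s.
4. both pegs are pressed and turned home (value of joint each of pegL_in, pegR_in above 0.0051 m), for 0.2 s.
At the end, for the whole second after the job is handed in: All present bail pairs are inside the drawer, the drawer is shut to within 5 mm, and both pegs have gone in at least 5.1 mm of their 6 mm and stay there (all of step 2 and all of step 4 and value of joint kitbox_drawer0 below 0.005 m); the robot touches nothing.
It fails at once if the mug is disturbed (moved more than 4 cm) (distance of mug from where it was at the start of the episode above 0.04 m).
It fails at once if the cone is disturbed (moved more than 4 cm) (distance of cone from where it was at the start of the episode above 0.04 m).
It fails at once if the ball is disturbed (moved more than 4 cm) (distance of ball_center from where it was at the start of the episode above 0.04 m).
Of bailsA, bailsB, bailsC, bailsD only 2 to 3 are there at a start; the rules pass over those that are not, and their reading is None.
At some moment in a run one of bailsA, bailsB, bailsC, bailsD may be knocked a few centimetres aside while the robot is not near it.
Once in a run the grip may slacken for a moment while it holds something.
It also fails if it takes over 210 s, if anything falls off the work surface, if the arm or the gripper's body presses on something with over 40 N, if the wrist force passes 120 N, or if a joint passes its speed limit or range.

ROBOT

A 6-joint arm with a two-finger parallel gripper is mounted at the origin on the work surface. World frame = base frame: x ahead of the robot, y to its left, z up, the work surface at z = 0. Lengths are in m, angles in rad, forces in N, time in s.
With the tool pointing down it reaches from about 0.4 to 0.925 m from the base axis. Payload 12.5 kg.
Tool frame: the origin (TCP) lies on the centre line of the jaws, within the pads' length; the fingertips stand ctrl.finger_overhang ahead of it and the grasp point (between the pads) is the TCP (ctrl.finger_overhang is the distance from the TCP to the fingertips, in m); z points along the fingers, x is the direction in which the jaws open and shut, and the axes are right-handed (so a half turn about z gives the same grasp; the last joint's range is limited). The gripper opens to 95 mm and grips with 3 to 60 N. Pads are 20 mm wide; open, the fingers measure 119 mm over their backs; the gripper's body (75 mm by 180 mm) begins 59 mm behind the grasp point.
Start: joints at [1.112, 0.491, 1.559, -0, 1.092, -0.106], TCP at [0.216, 0.587, 0.197] pointing down, gripper open.
Joint ranges: [-3.1, 3.1], [-0.84, 2.19], [0.05, 2.79], [-1.13, 4.28], [0.06, 2.93], [-2.69, 2.69]. Speed limits (rad/s): [2.22, 2.22, 2.79, 3.14, 3.14, 3.14].

INTERFACE

Orientations are given as [roll, pitch, yaw] about the fixed x, y, z axes, in that order (R = Rz(yaw) Ry(pitch) Rx(roll)).
In Python, from plant import ctrl, optics, recognise, silhouettes, landmark_of gives the robot as it stands.
- The arm moves only by the tool jog_arm, never from a script. Its argument "rows" is a list of rows, each an object of numbers: "x", "y", "z": the shift along the tool's x, y, z each as a share of 300 mm, from -1 to 1; "rx", "ry", "rz": the turn, a rotation vector about the tool's x, y, z each as a share of 90 degrees, from -1 to 1. In form: [{"x": .., "y": .., "z": .., "rx": .., "ry": .., "rz": ..}, ...]. A call has 1 to 8 rows; each row is the pose to reach, as a shift and turn from the pose commanded when the call began, along the tool's axes at that moment; what a row does not reach only later rows make up. A row lasts 1/10 s, in which the tool goes at most 50 mm and 8.59 degrees, less where a joint would pass 70% of its speed; a pose out of reach is approached as far as the arm can. A call with a number of a shift or a turn outside -1 to 1 is refused whole. A call with a gripper value outside its range is refused whole. "hand" is the closure, from -1 (fully open) to 1 (shut), set as the call begins (left out, the last holds). The fingers move at their own pace and stop on an object; the grip force is fixed at half the most. Time passes only in rows, so rows that repeat a pose let the fingers close. It gives the time, the measured TCP pose, the force and the opening at its end, in the units of the state.
- ctrl.sense(): the state, without advancing time (a new reading comes with each control period).
- optics.capture(name): name is "scene" or "top" or "wrist"; returns (picture, depth): 420x560x3 uint8, red, green, blue; 420x560 float32, m along the optical axis (not along the pixel's ray), 0 where there is no reading.
- optics.camera_params(name): a dict with "intrinsics" (3x3 intrinsics, pixels), "cam_to_world" (4x4, takes a point from camera to world coordinates); the wrist camera has in their place "hand_eye" (4x4, takes a point from camera to tool coordinates, whose origin is the TCP and whose axes are the tool frame's). Camera axes: x right, y down, z forward; pixel columns grow to the right and rows downward; lengths in m; the calibration is good to about 2 mm. A picture is of the moment at which its call begins: read the wrist's pose just before it. camera_params takes no time and is no camera call.
- ctrl.hand_in(): hands the job in, once; it reports no verdict.
Trained networks look in the newest picture that a camera, given by its name, has taken for a name from the list of things; names that differ only in an ending like _2 or _b are one class to them, and where a whole thing is asked for, a point or a joint stands for the part that bears it (a point fixed in the world has none). Each returns a list of dicts, best first, with "score" (0 to 1); they miss things now and then, are a little off and sometimes report something else, mostly with a low value. They report only what shows in the picture. A call takes as long as a camera call. They do not tell look-alikes from the thing itself.
- recognise(camera, label): "rect" ([left, top, width, height] as shares, 0 to 1, of the picture: columns of its width, rows of its height, round what is visible of it).
- silhouettes(camera, label): "pixels" (420x560 bool, what is visible of it) and "rect" ([left, top, width, height] as shares, 0 to 1, of the picture: columns of its width, rows of its height, round what is visible of it).
- landmark_of(camera, label): "point" ([column, row] as shares, 0 to 1, of the picture: columns of its width, rows of its height: a listed point, or the origin of a listed thing).
The state is a dict: "time_s": time; "q": joint angles; "qvel": joint speeds; "joint_torque": joint torques, N m; "tool_pos": TCP position; "ee_rot": TCP orientation; "ft_force": force on the tool from outside, world axes, zero at the start; "moment": the same for the moment, N m; "gripper_width": finger opening in m.
Only numpy, scipy, OpenCV 4.12 (cv2) and the standard library are available. Lean on these libraries where they do the work, as an engineer would, in place of code of your own. Each camera call takes 0.05 s, during which the arm holds its last target. There are 200 camera calls.

## Working session

There is one attempt and no reset: what is moved stays moved. The work goes in short steps, Python scripts to look and compute and a tool call to move; the robot and the scene stay as the last step left them, time stands still between calls to the robot, and variables do not carry over. Pictures are saved under pics/ and viewed, about 12 in all and at most 16, crops included, and the job is handed in when it is done.

Besides the shell and the picture viewer there is one more tool, called as name([rows], argument=value, ...), one row to a line, values as JSON. jog_arm: Moves the arm, as the interface text tells. Its arguments: {"type":"object","properties":{"rows":{"type":"array"},"hand":{"type":"number"}},"required":["rows"]}

```bash
mkdir -p pics; ls
cat > h.py <<'E'
import numpy as np, cv2
from scipy.spatial.transform import Rotation as Ro
from plant import ctrl, optics, recognise, silhouettes, landmark_of
def T_tool():
    s=ctrl.sense(); T=np.eye(4); T[:3,:3]=Ro.from_euler('xyz',s['ee_rot']).as_matrix(); T[:3,3]=s['tool_pos']; return T
def cap(name,save=None):
    T=T_tool(); p=optics.camera_params(name)
    C=T@np.array(p['hand_eye']) if name=='wrist' else np.array(p['cam_to_world'])
    im,d=optics.capture(name)
    if save: cv2.imwrite('pics/'+save,im[:,:,::-1])
    return im,d,np.array(p['intrinsics']),C
def w(u,v,z,K,C):
    return C[:3,:3]@(np.linalg.inv(K)@[u*z,v*z,z])+C[:3,3]
def cloud(d,K,C):
    v,u=np.mgrid[:420,:560]; P=np.stack([u*d,v*d,d],-1)@np.linalg.inv(K).T
    return P@C[:3,:3].T+C[:3,3]
def onz(u,v,Z,K,C):
    r=C[:3,:3]@(np.linalg.inv(K)@[u,v,1]); return C[:3,3]+r*(Z-C[2,3])/r[2]
E
python3 - <<'E'
from h import *
s=ctrl.sense(); print({k:np.round(v,3) for k,v in s.items()}, ctrl.finger_overhang)
for n in ('top','scene'):
    im,d,K,C=cap(n,n+'0.png'); P=cloud(d,K,C)
    print(n,np.round(C[:3,3],2))
    for l in ('kitbox_top','kitbox_drawer0_handle','drawer_floor','bailsA_c','pegL_head','pegR_head','mug','cone','ball_center'):
        for r in landmark_of(n,l)[:5]:
            u,v=r['point'][0]*560,r['point'][1]*420
            print(l,round(r['score'],2),int(u),int(v),np.round(P[min(int(v),419),min(int(u),559)],3))
E
```

```text
pics
{'time_s': np.float64(0.0), 'q': array([ 1.112,  0.492,  1.559, -0.   ,  1.092, -0.106]), 'qvel': array([-0.001, -0.001,  0.001, -0.   ,  0.002,  0.001]), 'joint_torque': array([ 0.0000e+00, -6.1267e+01, -2.5819e+01,  6.9000e-02,  4.8000e-02,
       -0.0000e+00]), 'tool_pos': array([0.216, 0.586, 0.196]), 'ee_rot': array([-3.141e+00,  1.000e-03,  1.218e+00]), 'ft_force': array([-0.452, -0.578,  0.654]), 'moment': array([-0.036,  0.023,  0.01 ]), 'gripper_width': np.float64(0.095)} 0.019
top [ 0.21 -0.08  1.81]
kitbox_top 0.67 250 142 [0.763 0.043 0.094]
kitbox_drawer0_handle 0.97 251 188 [ 0.618  0.048 -0.   ]
bailsA_c 0.68 414 279 [ 0.274 -0.514  0.032]
bailsA_c 0.67 405 232 [ 0.44  -0.497  0.017]
bailsA_c 0.57 278 167 [ 0.66  -0.054  0.128]
bailsA_c 0.56 364 234 [ 0.435 -0.35   0.03 ]
pegL_head 0.64 214 166 [0.655 0.158 0.181]
pegL_head 0.2 179 157 [0.74  0.311 0.009]
pegR_head 0.54 280 165 [ 0.656 -0.061  0.168]
mug 0.69 182 159 [0.71  0.284 0.084]
cone 0.8 404 194 [ 0.567 -0.491  0.069]
ball_center 0.79 348 146 [ 0.744 -0.303  0.077]
scene [ 1.07 -0.58  1.18]
kitbox_top 0.65 372 240 [0.77  0.045 0.095]
kitbox_drawer0_handle 0.87 332 215 [0.61  0.046 0.057]
bailsA_c 0.96 164 288 [ 0.43  -0.49   0.025]
bailsA_c 0.63 124 266 [ 0.282 -0.538  0.024]
pegL_head 0.66 368 186 [0.652 0.153 0.155]
pegR_head 0.71 321 231 [ 0.669 -0.076  0.163]
mug 0.79 412 205 [0.761 0.274 0.045]
cone 0.91 197 329 [ 0.607 -0.495  0.044]
ball_center 0.59 286 317 [ 0.76  -0.301  0.076]
```

Run:
```python
import cv2
a=cv2.imread('pics/top0.png')[110:320,120:460]
cv2.imwrite('pics/top0c.png',cv2.resize(a,None,fx=2.35,fy=2.35,interpolation=cv2.INTER_CUBIC))
```

```text
(no output)
```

View pics/top0c.png

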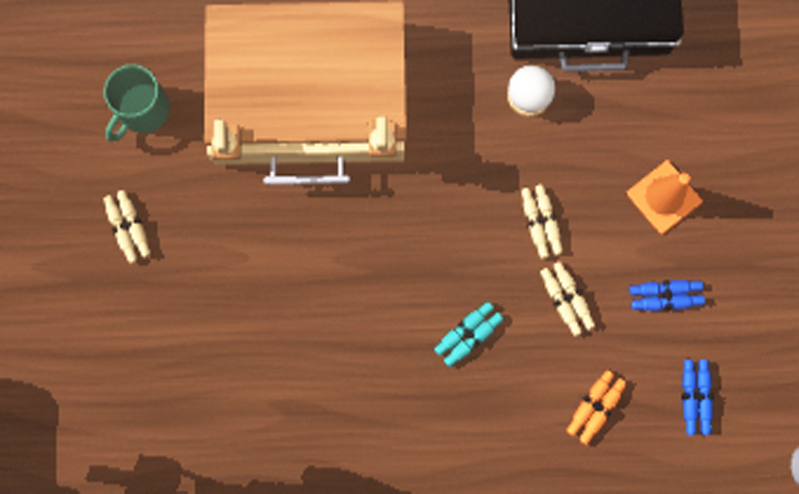

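View pics/scene0.png

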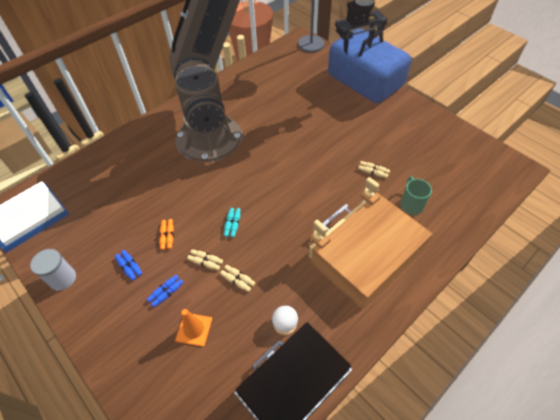

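Pale ash pairs (the three meant) are at crop (126,227), (542,221), (568,298), that is top pixels about (174,207), (351,204), (362,237). The blue (two), turquoise and orange ones are look-alikes. Next I measure the three pairs, the box and the handle.

```bash
cat > bails.py <<'E'
from h import *
def bails(im,K,C,seeds,r=22,Z=0.014):
    hsv=cv2.cvtColor(im,cv2.COLOR_RGB2HSV).astype(int)
    m=((hsv[...,2]>150)&(hsv[...,1]<130)).astype(np.uint8)
    out=[]
    m=cv2.morphologyEx(m,cv2.MORPH_CLOSE,np.ones((5,5)))
    n,lab,st,cen=cv2.connectedComponentsWithStats(m)
    for u,v in seeds:
        i=min(range(1,n),key=lambda i:np.hypot(*(cen[i]-[u,v]))+(1e3 if st[i][4]<100 else 0))
        ys,xs=np.nonzero(lab==i)
        X=np.array([onz(a,b,Z,K,C)[:2] for a,b in zip(xs,ys)],np.float32)
        c,(a,b),ang=cv2.minAreaRect(X)
        if a<b: ang+=90; a,b=b,a
        out.append((np.round(c,3),np.round((a,b),3),round((ang+90)%180-90,1),np.round(cen[i])))
    return out
E
python3 - <<'E'
from bails import *
im,d,K,C=cap('top')
for o in bails(im,K,C,[(174,207),(351,204),(362,237)]): print(o)
P=cloud(d,K,C)
m=(abs(P[...,2]-.092)<.006)&(P[...,0]>.6)&(abs(P[...,1]-.045)<.2)
X=P[m][:,:2].astype(np.float32); print('box',cv2.minAreaRect(X),np.median(P[m][:,2]))
for s in (recognise('top','pegL_head')[:1]+recognise('top','kitbox_drawer0_handle')[:1]): print(s)
hs=silhouettes('top','kitbox_drawer0_handle')[0]['pixels']
ys,xs=np.nonzero(hs); X=np.array([onz(a,b,.054,K,C)[:2] for a,b in zip(xs,ys)],np.float32)
print('handle',X.min(0),X.max(0),cv2.minAreaRect(X))
for l in ('pegL_head','pegR_head'):
  s=silhouettes('top',l)[0]['pixels']; ys,xs=np.nonzero(s)
  q=P[s]; q=q[q[:,2]>.12]; print(l,len(q),np.round(cv2.minAreaRect(q[:,:2].astype(np.float32))[0:2],3),cv2.minAreaRect(q[:,:2].astype(np.float32))[2],q.max(0),np.median(q,0))
  print(landmark_of('top',l)[0], onz(landmark_of('top',l)[0]['point'][0]*560,landmark_of('top',l)[0]['point'][1]*420,.155,K,C))
E
```

```text
(array([0.556, 0.328]), array([0.112, 0.042]), 20.5, array([173., 206.]))
(array([ 0.488, -0.323]), array([0.237, 0.05 ]), 16.7, array([355., 220.]))
(array([ 0.488, -0.323]), array([0.237, 0.05 ]), 16.7, array([355., 220.]))
box ((0.9442811012268066, 0.0483260452747345), (0.3988530933856964, 0.6146122217178345), 89.38201141357422) 0.09283469291050284
{'rect': [0.3782, 0.3848, 0.01, 0.025], 'score': 0.51}
{'rect': [0.395, 0.4083, 0.127, 0.0545], 'score': 0.59}
handle [ 0.60938084 -0.0986061 ] [0.6705957  0.19730139] ((0.6399679780006409, 0.04933002591133118), (0.06119115650653839, 0.2959071397781372), 0.04128221049904823)
pegL_head 61 [[0.439 0.05 ]
 [0.518 0.023]] 26.99176788330078 [0.67184912 0.16591283 1.80747537] [0.65269705 0.15825288 0.17255116]
{'point': [0.3807, 0.3962], 'score': 0.46} [0.66107007 0.16402389 0.155     ]
pegR_head 25 [[ 0.649 -0.068]
 [ 0.007  0.031]] 88.38692474365234 [ 0.66494444 -0.06411832  0.1801061 ] [ 0.64849736 -0.06774474  0.17413482]
{'point': [0.5005, 0.3955], 'score': 0.63} [ 0.65611005 -0.06183461  0.155     ]
```

```bash
cat > go.py <<'E'
from h import *
import sys
def go(pos,yaw,T=None):
    T=T_tool() if T is None else T
    Rt=Ro.from_euler('xyz',[np.pi,0,yaw]).as_matrix()
    s=T[:3,:3].T@(np.array(pos)-T[:3,3]); r=Ro.from_matrix(T[:3,:3].T@Rt).as_rotvec(degrees=True)
    print('shift/300',np.round(s/.3,3),'turn/90',np.round(r/90,3),'rows',np.ceil(max(np.linalg.norm(s)/.05,np.linalg.norm(r)/8.59)))
if __name__=='__main__':
    a=list(map(float,sys.argv[1:])); go(a[:3],np.radians(a[3]))
E
python3 go.py .57 .05 .26 0
```

```text
shift/300 [-1.271  1.725 -0.212] turn/90 [-0.    -0.     0.775] rows 13.0
```

jog_arm([
  {"x":-0.08,"y":0.11,"z":-0.1,"rz":0.1},
  {"x":-0.18,"y":0.24,"z":-0.2,"rz":0.19},
  {"x":-0.28,"y":0.38,"z":-0.21,"rz":0.28},
  {"x":-0.38,"y":0.52,"z":-0.21,"rz":0.37},
  {"x":-0.48,"y":0.65,"z":-0.21,"rz":0.46},
  {"x":-0.58,"y":0.78,"z":-0.21,"rz":0.55},
  {"x":-0.68,"y":0.92,"z":-0.21,"rz":0.64},
  {"x":-0.74,"y":1.0,"z":-0.21,"rz":0.73},
], hand=0.35)

```text
invalid input at $.rows[0]: expected keys x, y, z, rx, ry, rz
```

```bash
python3 go.py .57 .05 .26 0
```

```text
shift/300 [-1.271  1.725 -0.212] turn/90 [-0.    -0.     0.775] rows 13.0
```

jog_arm([
  {"x":-0.08,"y":0.11,"z":-0.1,"rx":0,"ry":0,"rz":0.1},
  {"x":-0.18,"y":0.24,"z":-0.2,"rx":0,"ry":0,"rz":0.19},
  {"x":-0.28,"y":0.38,"z":-0.21,"rx":0,"ry":0,"rz":0.28},
  {"x":-0.38,"y":0.52,"z":-0.21,"rx":0,"ry":0,"rz":0.37},
  {"x":-0.48,"y":0.65,"z":-0.21,"rx":0,"ry":0,"rz":0.46},
  {"x":-0.58,"y":0.78,"z":-0.21,"rx":0,"ry":0,"rz":0.55},
  {"x":-0.68,"y":0.92,"z":-0.21,"rx":0,"ry":0,"rz":0.64},
  {"x":-0.74,"y":1.0,"z":-0.21,"rx":0,"ry":0,"rz":0.73},
], hand=0.35)

```text
time_s: 2.4
tool_pos: [0.4218, 0.2724, 0.2598]
ee_rot: [-3.141, -0.001, 0.065]
ft_force: [1.1, 0.4, 0.7]
gripper_width: 0.0368
```

```bash
python3 go.py .57 .05 .26 0
```

```text
shift/300 [ 0.445  0.772 -0.   ] turn/90 [-0.    -0.     0.041] rows 6.0
```

jog_arm([
  {"x":0.44,"y":0.77,"z":0,"rx":0,"ry":0,"rz":0.04},
  {"x":0.44,"y":0.77,"z":0,"rx":0,"ry":0,"rz":0.04},
  {"x":0.44,"y":0.77,"z":0,"rx":0,"ry":0,"rz":0.04},
  {"x":0.44,"y":0.77,"z":0,"rx":0,"ry":0,"rz":0.04},
  {"x":0.44,"y":0.77,"z":0,"rx":0,"ry":0,"rz":0.04},
  {"x":0.44,"y":0.77,"z":0,"rx":0,"ry":0,"rz":0.04},
  {"x":0.44,"y":0.77,"z":0,"rx":0,"ry":0,"rz":0.04},
])

```text
time_s: 3.1
tool_pos: [0.5696, 0.0518, 0.259]
ee_rot: [-3.142, 0.001, 0.006]
ft_force: [0.7, -0.8, 0.5]
gripper_width: 0.0306
```

Run:
```python
from h import *
s=ctrl.sense(); print(s['tool_pos'],s['ee_rot'],s['gripper_width'])
print(np.round(optics.camera_params('wrist')['hand_eye'],3))
im,d,K,C=cap('wrist','w1.png'); P=cloud(d,K,C)
np.savez('w1.npz',im=im,d=d,K=K,C=C)
for l in ('kitbox_drawer0_handle','pegL_head','pegR_head'):
    for r in landmark_of('wrist',l)[:2]:
        u,v=r['point'][0]*560,r['point'][1]*420
        print(l,round(r['score'],2),int(u),int(v),np.round(P[min(int(v),419),min(int(u),559)],3))
m=(abs(P[...,2]-.054)<.012)&(P[...,0]>.57)&(P[...,0]<.633)&(abs(P[...,1]-.045)<.1)&(d>0)
X=P[m][:,:2].astype(np.float32);print(len(X)); print('bar',cv2.minAreaRect(X),np.percentile(P[m],[2,50,98],axis=0))
```

```text
[0.56962548 0.05179344 0.25901985] [-3.14154329e+00  5.23937598e-04  5.58602580e-03] 0.03062753996295466
[[ 1.     0.001  0.    -0.001]
 [-0.001  0.961  0.277 -0.078]
 [ 0.    -0.277  0.961 -0.187]
 [ 0.     0.     0.     1.   ]]
kitbox_drawer0_handle 0.73 309 187 [0.608 0.05  0.057]
pegL_head 0.79 376 86 [0.568 0.13  0.446]
958
bar ((0.6194866299629211, 0.04647336155176163), (0.12950162589550018, 0.026459701359272003), 89.86394500732422) [[ 0.60664183 -0.01296607  0.05373731]
 [ 0.61230301  0.05239964  0.05732804]
 [ 0.63095822  0.10859693  0.05974024]]
```

View pics/w1.png

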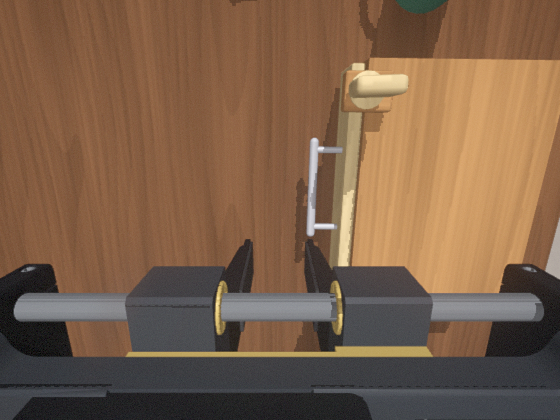

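The wrist picture shows the bar from (315,140) to (310,235), standoffs on its right, the left peg at (370,88) and the box top on the right. I fit its line next.

```bash
python3 - <<'E'
from h import *
z=np.load('w1.npz'); P=cloud(z['d'],z['K'],z['C']); d=z['d']
m=(abs(P[...,2]-.054)<.012)&(P[...,0]>.59)&(P[...,0]<.622)&(abs(P[...,1]-.045)<.08)&(d>0)
X=P[m]; f=np.polyfit(X[:,1],X[:,0],1); r=X[:,0]-np.polyval(f,X[:,1]); k=abs(r)<.006
f=np.polyfit(X[k,1],X[k,0],1); print('bar slope deg',np.degrees(np.arctan(f[0])),'x at .048',np.polyval(f,.048), X[k,1].min(),X[k,1].max(),np.percentile(X[k,2],[5,50,95]))
m=(abs(P[...,2]-.092)<.004)&(P[...,0]>.63)&(d>0); v,u=np.nonzero(m)
# box front edge: min x per y bin; left edge y
for y in np.arange(0.0,.2,.02):
    q=P[m]; q=q[abs(q[:,1]-y)<.004]; print(round(y,2),np.round(q[:,0].min(),4) if len(q) else None,end=' ')
print('ymax',np.percentile(P[m][:,1],99.8), np.median(P[m][:,2]))
m=(P[...,2]>.165)&(P[...,2]<.185)&(d>0)&(P[...,0]>.6); X=P[m]
if len(X): print('pegL',len(X),cv2.minAreaRect(X[:,:2].astype(np.float32)),np.percentile(X[:,2],[50,98]))
E
python3 go.py .611 .048 .062 0
```

```text
bar slope deg 0.2558981285551832 x at .048 0.6115784235916977 -0.018258701120925952 0.11124527425833525 [0.05478491 0.05753728 0.05934083]
0.0 0.6614 0.02 0.6615 0.04 0.6616 0.06 0.6619 0.08 0.6619 0.1 0.6619 0.12 0.6619 0.14 0.6358 0.16 0.6907 0.18 0.6357 ymax 0.1952080661406331 0.09102180107242472
pegL 1022 ((0.6551899313926697, 0.16114236414432526), (0.04409493878483772, 0.016191115602850914), 1.8696613311767578) [0.17103076 0.17300885]
shift/300 [0.142 0.024 0.659] turn/90 [-0.    -0.     0.006] rows 5.0
```

jog_arm([
  {"x":0.14,"y":0.02,"z":0.2,"rx":0,"ry":0,"rz":0},
  {"x":0.14,"y":0.02,"z":0.36,"rx":0,"ry":0,"rz":0},
  {"x":0.14,"y":0.02,"z":0.5,"rx":0,"ry":0,"rz":0},
  {"x":0.14,"y":0.02,"z":0.6,"rx":0,"ry":0,"rz":0},
  {"x":0.14,"y":0.02,"z":0.66,"rx":0,"ry":0,"rz":0},
  {"x":0.14,"y":0.02,"z":0.66,"rx":0,"ry":0,"rz":0},
])

```text
time_s: 3.9
tool_pos: [0.6092, 0.0493, 0.0592]
ee_rot: [-3.141, 0.005, 0.01]
ft_force: [-1.0, -1.1, 0.4]
gripper_width: 0.0307
```

jog_arm([
  {"x":0,"y":0,"z":0,"rx":0,"ry":0,"rz":0},
  {"x":0,"y":0,"z":0,"rx":0,"ry":0,"rz":0},
  {"x":0,"y":0,"z":0,"rx":0,"ry":0,"rz":0},
  {"x":0,"y":0,"z":0,"rx":0,"ry":0,"rz":0},
], hand=1)

```text
time_s: 4.3
tool_pos: [0.6113, 0.048, 0.0626]
ee_rot: [-3.142, -0.002, 0.009]
ft_force: [0.4, 0.2, 0.0]
gripper_width: 0.0042
```

Run:
```python
from h import *
s=ctrl.sense(); print(s['tool_pos'],s['gripper_width'],s['ft_force'])
im,d,K,C=cap('wrist','w2.png')
```

```text
[0.61129323 0.04797192 0.06264291] 0.004236660791735343 [0.41439893 0.21463639 0.02620018]
```

View pics/w2.png

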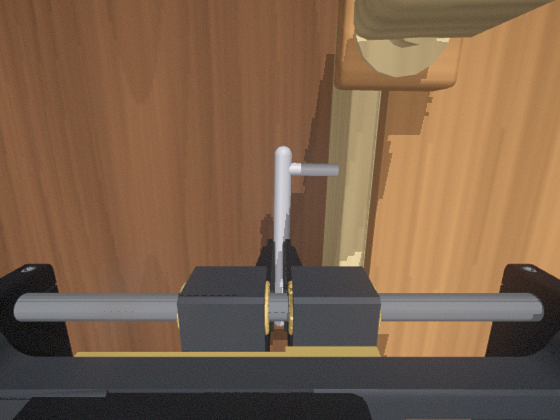

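The bar runs from (283,155) down between the two fingers (about 280,260), so it looks held, although the opening reads low. I pull gently and check.

jog_arm([
  {"x":-0.05,"y":0,"z":0,"rx":0,"ry":0,"rz":0},
  {"x":-0.12,"y":0,"z":0,"rx":0,"ry":0,"rz":0},
  {"x":-0.2,"y":0,"z":0,"rx":0,"ry":0,"rz":0},
  {"x":-0.28,"y":0,"z":0,"rx":0,"ry":0,"rz":0},
  {"x":-0.36,"y":0,"z":0,"rx":0,"ry":0,"rz":0},
  {"x":-0.43,"y":0,"z":0,"rx":0,"ry":0,"rz":0},
  {"x":-0.49,"y":0,"z":0,"rx":0,"ry":0,"rz":0},
  {"x":-0.52,"y":0,"z":0,"rx":0,"ry":0,"rz":0},
])

```text
time_s: 5.15
tool_pos: [0.4538, 0.0466, 0.0619]
ee_rot: [-3.142, -0.0, 0.008]
ft_force: [0.6, -0.9, 0.2]
gripper_width: 0.0001
```

Run:
```python
from h import *
s=ctrl.sense(); print(s['tool_pos'],s['gripper_width'],s['ft_force'])
im,d,K,C=cap('top','t2.png')
for l in ('kitbox_drawer0_handle','drawer_floor'):
    for r in landmark_of('top',l)[:2]:
        u,v=r['point'][0]*560,r['point'][1]*420
        print(l,round(r['score'],2),onz(u,v,.054,K,C))
a=im[100:300,120:440,::-1]
cv2.imwrite('pics/t2c.png',cv2.resize(a,None,fx=2.5,fy=2.5,interpolation=cv2.INTER_CUBIC))
```

```text
[0.45383513 0.04656829 0.06192614] 7.46093940531812e-05 [ 0.61002877 -0.90786192  0.20728682]
kitbox_drawer0_handle 0.69 [0.61464435 0.05586341 0.054     ]
```

View pics/t2c.png

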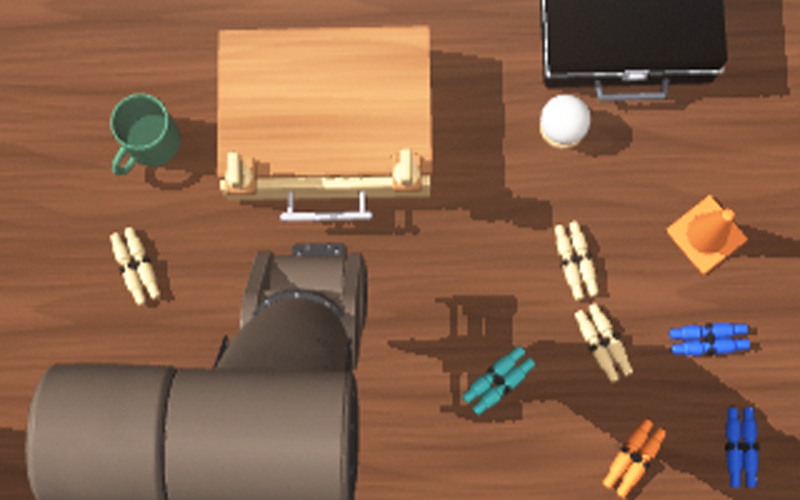

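The fingers closed fully and the drawer stayed shut, because the bar was not between the pads. I check where the fingertips really are in depth before trying again.

Run:
```python
from h import *
T=T_tool(); im,d,K,C=cap('wrist')
H=np.array(optics.camera_params('wrist')['hand_eye'])
Q=cloud(d,K,H)
for v in range(225,345,8):
    print(v,[tuple(np.round(Q[v,u]*1000).astype(int)) for u in (265,280,295)], im[v,280])
print(ctrl.finger_overhang, ctrl.sense()['q'])
```

```text
225 [(np.int64(-13), np.int64(7), np.int64(62)), (np.int64(0), np.int64(7), np.int64(62)), (np.int64(13), np.int64(7), np.int64(62))] [143 101  71]
233 [(np.int64(-13), np.int64(14), np.int64(63)), (np.int64(0), np.int64(14), np.int64(64)), (np.int64(13), np.int64(14), np.int64(62))] [146 103  74]
241 [(np.int64(-13), np.int64(22), np.int64(64)), (np.int64(0), np.int64(-11), np.int64(-18)), (np.int64(13), np.int64(21), np.int64(62))] [112  84  69]
249 [(np.int64(-13), np.int64(29), np.int64(62)), (np.int64(0), np.int64(-10), np.int64(-29)), (np.int64(13), np.int64(29), np.int64(62))] [60 50 48]
257 [(np.int64(-8), np.int64(-12), np.int64(-44)), (np.int64(0), np.int64(-11), np.int64(-40)), (np.int64(13), np.int64(37), np.int64(63))] [71 65 67]
265 [(np.int64(-8), np.int64(-12), np.int64(-52)), (np.int64(0), np.int64(-10), np.int64(-49)), (np.int64(7), np.int64(-12), np.int64(-52))] [64 65 63]
273 [(np.int64(-5), np.int64(-35), np.int64(-105)), (np.int64(0), np.int64(-10), np.int64(-57)), (np.int64(4), np.int64(-35), np.int64(-105))] [69 64 65]
281 [(np.int64(-5), np.int64(-36), np.int
[... 609 characters left out ...]
t64(-31), np.int64(-119)), (np.int64(-1), np.int64(-27), np.int64(-112)), (np.int64(3), np.int64(-31), np.int64(-119))] [108 109 114]
321 [(np.int64(-5), np.int64(-29), np.int64(-120)), (np.int64(-1), np.int64(5), np.int64(-73)), (np.int64(3), np.int64(-29), np.int64(-119))] [80 81 79]
329 [(np.int64(-5), np.int64(-26), np.int64(-119)), (np.int64(-1), np.int64(9), np.int64(-73)), (np.int64(3), np.int64(-26), np.int64(-119))] [72 69 66]
337 [(np.int64(-5), np.int64(-23), np.int64(-118)), (np.int64(0), np.int64(120), np.int64(63)), (np.int64(3), np.int64(-23), np.int64(-118))] [141 102  73]
0.019 [-4.26488900e-02  4.69648663e-01  2.09621247e+00  1.49107809e-04
  5.74425328e-01 -5.11841839e-02]
```

The depth shows the fingertips at tool z of about −15 mm. The stated +19 mm is wrong here, so the real tips are about 34 mm higher than the reported frame says. That explains the miss. From now on I command z about 34 mm lower, with tips at TCP z + 0.015.

jog_arm([
  {"x":0,"y":0,"z":0,"rx":0,"ry":0,"rz":0},
  {"x":0.05,"y":0,"z":-0.03,"rx":0,"ry":0,"rz":0},
  {"x":0.2,"y":0,"z":-0.03,"rx":0,"ry":0,"rz":0},
  {"x":0.35,"y":0,"z":-0.03,"rx":0,"ry":0,"rz":0},
  {"x":0.48,"y":0,"z":-0.03,"rx":0,"ry":0,"rz":0},
  {"x":0.525,"y":0,"z":-0.02,"rx":0,"ry":0,"rz":0},
  {"x":0.525,"y":0,"z":0,"rx":0,"ry":0,"rz":0},
  {"x":0.525,"y":0,"z":0,"rx":0,"ry":0,"rz":0},
], hand=0.37)

```text
time_s: 6.15
tool_pos: [0.6113, 0.048, 0.0601]
ee_rot: [-3.141, 0.003, 0.009]
ft_force: [-0.6, 1.1, -0.4]
gripper_width: 0.0297
```

jog_arm([
  {"x":0,"y":0,"z":0.05,"rx":0,"ry":0,"rz":0},
  {"x":0,"y":0,"z":0.1,"rx":0,"ry":0,"rz":0},
  {"x":0,"y":0,"z":0.13,"rx":0,"ry":0,"rz":0},
  {"x":0,"y":0,"z":0.13,"rx":0,"ry":0,"rz":0},
])

```text
time_s: 6.55
tool_pos: [0.6113, 0.0479, 0.0208]
ee_rot: [-3.141, 0.003, 0.008]
ft_force: [-0.4, 0.6, 0.9]
gripper_width: 0.0298
```

jog_arm([
  {"x":0,"y":0,"z":0,"rx":0,"ry":0,"rz":0},
  {"x":0,"y":0,"z":0,"rx":0,"ry":0,"rz":0},
  {"x":0,"y":0,"z":0,"rx":0,"ry":0,"rz":0},
  {"x":0,"y":0,"z":0,"rx":0,"ry":0,"rz":0},
  {"x":0,"y":0,"z":0,"rx":0,"ry":0,"rz":0},
], hand=1)

```text
time_s: 7.05
tool_pos: [0.6127, 0.0479, 0.023]
ee_rot: [-3.141, -0.001, 0.008]
ft_force: [0.8, 1.0, 2.5]
gripper_width: 0.01
```

Gripped, with the opening at 10 mm. Now pull.

jog_arm([
  {"x":-0.04,"y":0,"z":0,"rx":0,"ry":0,"rz":0},
  {"x":-0.12,"y":0,"z":0,"rx":0,"ry":0,"rz":0},
  {"x":-0.2,"y":0,"z":0,"rx":0,"ry":0,"rz":0},
  {"x":-0.28,"y":0,"z":0,"rx":0,"ry":0,"rz":0},
  {"x":-0.36,"y":0,"z":0,"rx":0,"ry":0,"rz":0},
  {"x":-0.43,"y":0,"z":0,"rx":0,"ry":0,"rz":0},
  {"x":-0.49,"y":0,"z":0,"rx":0,"ry":0,"rz":0},
  {"x":-0.525,"y":0,"z":0,"rx":0,"ry":0,"rz":0},
])

```text
time_s: 7.85
tool_pos: [0.4554, 0.0485, 0.0232]
ee_rot: [-3.14, -0.004, 0.008]
ft_force: [43.1, 23.5, -23.5]
gripper_width: 0.0101
```

jog_arm([
  {"x":-0.01,"y":0,"z":0,"rx":0,"ry":0,"rz":0},
  {"x":-0.01,"y":0,"z":0,"rx":0,"ry":0,"rz":0},
  {"x":-0.01,"y":0,"z":0,"rx":0,"ry":0,"rz":0},
  {"x":-0.01,"y":0,"z":0,"rx":0,"ry":0,"rz":0},
])

```text
time_s: 8.25
tool_pos: [0.4557, 0.0475, 0.0233]
ee_rot: [-3.141, -0.008, 0.008]
ft_force: [12.7, 16.0, -3.5]
gripper_width: 0.0104
```

Drawer moved 157 mm and is against its stop. Release, lift, and look at the bails.

jog_arm([
  {"x":0,"y":0,"z":0,"rx":0,"ry":0,"rz":0},
  {"x":0,"y":0,"z":0,"rx":0,"ry":0,"rz":0},
  {"x":0,"y":0,"z":0,"rx":0,"ry":0,"rz":0},
  {"x":0,"y":0,"z":-0.1,"rx":0,"ry":0,"rz":0},
  {"x":0,"y":0,"z":-0.25,"rx":0,"ry":0,"rz":0},
  {"x":0,"y":0,"z":-0.4,"rx":0,"ry":0,"rz":0},
  {"x":0,"y":0,"z":-0.56,"rx":0,"ry":0,"rz":0},
  {"x":0,"y":0,"z":-0.6,"rx":0,"ry":0,"rz":0},
], hand=0.37)

```text
time_s: 9.05
tool_pos: [0.453, 0.0464, 0.2069]
ee_rot: [3.141, -0.006, 0.008]
ft_force: [-0.4, 0.5, -0.3]
gripper_width: 0.0299
```

Run:
```python
s=open('bails.py').read()
s=s.replace("    m=cv2.morphologyEx","    if er: m=er(m)\n    m=cv2.morphologyEx").replace("Z=0.014","Z=0.014,er=None")
open('bails.py','w').write(s)
from bails import *
im,d,K,C=cap('top','t3.png')
def cut(m):
    # sever the two close pairs
    return m
hsv=cv2.cvtColor(im,cv2.COLOR_RGB2HSV).astype(int)
m=((hsv[...,2]>130)&(hsv[...,1]<140)); ys,xs=np.nonzero(m)
X=np.array([onz(a,b,.016,K,C)[:2] for a,b in zip(xs,ys)])
def fit(c0):
    c=np.array(c0)
    for _ in range(6):
        k=np.hypot(*(X-c).T)<.058; c=X[k].mean(0)
    q=X[k].astype(np.float32)
    ctr,(a,b),ang=cv2.minAreaRect(q)
    if a<b: ang+=90;a,b=b,a
    e=np.linalg.eigh(np.cov(q.T))[1][:,1]; print(np.round(c,3),np.round(ctr,3),np.round((a,b),3),round((ang+90)%180-90,1),'pca',round(np.degrees(np.arctan(e[1]/e[0])),1),k.sum())
for c in [(.556,.328),(.54,-.30),(.435,-.345)]: fit(c)
a=im[100:300,120:440,::-1]
cv2.imwrite('pics/t3c.png',cv2.resize(a,None,fx=2.5,fy=2.5,interpolation=cv2.INTER_CUBIC))
P=cloud(d,K,C); print('floor z',[np.round(P[tuple(np.array([v,u]))],3) for v,u in [(170,225),(170,280)]])
```

```text
[0.556 0.327] [0.556 0.327] [0.101 0.098] -21.2 pca 22.1 320
[ 0.546 -0.295] [ 0.544 -0.294] [0.11  0.108] 49.5 pca 16.5 426
[ 0.432 -0.34 ] [ 0.431 -0.341] [0.111 0.107] -28.6 pca 25.8 302
floor z [array([0.665, 0.132, 0.089]), array([ 0.636, -0.061,  0.181])]
```

View pics/t3c.png

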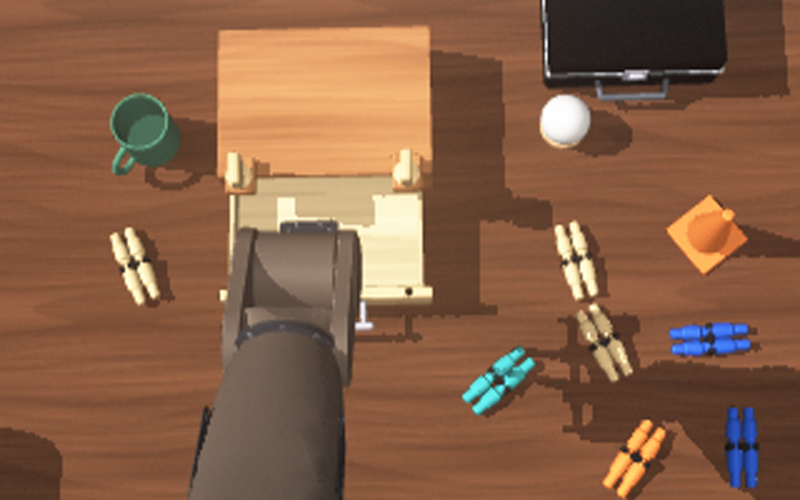

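Drawer is out (front at crop y≈295). The three pale pairs are at crop (134,265), (576,262) and (604,343). First is the left pair.

```bash
python3 go.py .556 .328 .12 -69.5
```

```text
shift/300 [ 0.349 -0.936  0.291] turn/90 [-0.002 -0.004  0.778] rows 9.0
```

jog_arm([
  {"x":0.1,"y":-0.16,"z":0,"rx":0,"ry":0,"rz":0.09},
  {"x":0.15,"y":-0.32,"z":0,"rx":0,"ry":0,"rz":0.18},
  {"x":0.2,"y":-0.47,"z":0.05,"rx":0,"ry":0,"rz":0.27},
  {"x":0.25,"y":-0.62,"z":0.1,"rx":0,"ry":0,"rz":0.36},
  {"x":0.3,"y":-0.77,"z":0.15,"rx":0,"ry":0,"rz":0.45},
  {"x":0.35,"y":-0.9,"z":0.2,"rx":0,"ry":0,"rz":0.54},
  {"x":0.35,"y":-0.936,"z":0.25,"rx":0,"ry":0,"rz":0.63},
  {"x":0.35,"y":-0.936,"z":0.29,"rx":0,"ry":0,"rz":0.72},
], hand=-1)

```text
time_s: 9.9
tool_pos: [0.5535, 0.3304, 0.1121]
ee_rot: [3.138, 0.0, -1.126]
ft_force: [0.1, 0.2, 0.1]
gripper_width: 0.0884
```

```bash
cat > near.py <<'E'
# fit pale pair near the tool in the wrist view, by height above the ledge and colour
from h import *
def near(c0,Z0=0,rad=.075,save=None):
    im,d,K,C=cap('wrist',save); P=cloud(d,K,C)
    hsv=cv2.cvtColor(im,cv2.COLOR_RGB2HSV).astype(int)
    m=(P[...,2]>Z0+.008)&(P[...,2]<Z0+.03)&(d>0)&(hsv[...,2]>60)&(np.hypot(P[...,0]-c0[0],P[...,1]-c0[1])<rad)
    n,lab,st,_=cv2.connectedComponentsWithStats(cv2.morphologyEx(m.astype(np.uint8),cv2.MORPH_CLOSE,np.ones((5,5))))
    i=1+np.argmax(st[1:,4]); X=P[m&(lab==i)]
    c,(a,b),ang=cv2.minAreaRect(X[:,:2].astype(np.float32))
    if a<b: ang+=90;a,b=b,a
    print(len(X),'c',np.round(c,4),'size',np.round((a,b),3),'ang',round((ang+90)%180-90,1),'z',np.percentile(X[:,2],[50,97]).round(3), 'tool',ctrl.sense()['tool_pos'].round(3))
    return c
E
python3 -c "
from near import *
near((.556,.328),save='w3.png')"; python3 go.py .556 .328 .06 -69.5
```

```text
4199 c [0.5555 0.3263] size [0.11  0.044] ang 22.6 z [0.018 0.021] tool [0.553 0.329 0.111]
shift/300 [ 0.007 -0.01   0.169] turn/90 [ 0.004 -0.     0.05 ] rows 2.0
```

```bash
python3 go.py .5555 .3263 -.011 -67.4
```

```text
shift/300 [ 0.011 -0.007  0.405] turn/90 [ 0.004 -0.     0.026] rows 3.0
```

jog_arm([
  {"x":0.011,"y":-0.007,"z":0.1,"rx":0.004,"ry":0,"rz":0.026},
  {"x":0.011,"y":-0.007,"z":0.22,"rx":0.004,"ry":0,"rz":0.026},
  {"x":0.011,"y":-0.007,"z":0.33,"rx":0.004,"ry":0,"rz":0.026},
  {"x":0.011,"y":-0.007,"z":0.39,"rx":0.004,"ry":0,"rz":0.026},
  {"x":0.011,"y":-0.007,"z":0.4,"rx":0.004,"ry":0,"rz":0.026},
  {"x":0.011,"y":-0.007,"z":0.4,"rx":0.004,"ry":0,"rz":0.026},
])

```text
time_s: 10.55
tool_pos: [0.5577, 0.3257, -0.0048]
ee_rot: [-3.136, 0.0, -1.162]
ft_force: [-0.6, -0.6, 0.8]
gripper_width: 0.0951
```

jog_arm([
  {"x":0,"y":0,"z":0,"rx":0,"ry":0,"rz":0},
  {"x":0,"y":0,"z":0,"rx":0,"ry":0,"rz":0},
  {"x":0,"y":0,"z":0,"rx":0,"ry":0,"rz":0},
  {"x":0,"y":0,"z":0,"rx":0,"ry":0,"rz":0},
  {"x":0,"y":0,"z":0,"rx":0,"ry":0,"rz":0},
  {"x":0,"y":0,"z":0,"rx":0,"ry":0,"rz":0},
  {"x":0,"y":0,"z":0,"rx":0,"ry":0,"rz":0},
  {"x":0,"y":0,"z":0,"rx":0,"ry":0,"rz":0},
], hand=1)

```text
time_s: 11.35
tool_pos: [0.5579, 0.3262, -0.0044]
ee_rot: [-3.135, 0.0, -1.163]
ft_force: [-0.2, 1.5, 0.8]
gripper_width: 0.0434
```

jog_arm([
  {"x":0,"y":0,"z":-0.1,"rx":0,"ry":0,"rz":0},
  {"x":0,"y":0,"z":-0.22,"rx":0,"ry":0,"rz":0},
  {"x":0,"y":0,"z":-0.35,"rx":0,"ry":0,"rz":0},
  {"x":0,"y":0,"z":-0.46,"rx":0,"ry":0,"rz":0},
  {"x":0,"y":0,"z":-0.5,"rx":0,"ry":0,"rz":0},
  {"x":0,"y":0,"z":-0.5,"rx":0,"ry":0,"rz":0},
])

```text
time_s: 11.95
tool_pos: [0.5575, 0.326, 0.1467]
ee_rot: [-3.133, 0.0, -1.163]
ft_force: [-0.5, -0.0, -1.4]
gripper_width: 0.0435
```

```bash
python3 go.py .578 .123 .14 -90;  python3 go.py .578 .123 .024 -90
```

```text
shift/300 [0.648 0.206 0.021] turn/90 [-0.006  0.001  0.259] rows 5.0
shift/300 [0.648 0.209 0.407] turn/90 [-0.006  0.001  0.259] rows 5.0
```

jog_arm([
  {"x":0.13,"y":0.04,"z":0,"rx":0,"ry":0,"rz":0.06},
  {"x":0.26,"y":0.08,"z":0,"rx":0,"ry":0,"rz":0.12},
  {"x":0.4,"y":0.12,"z":0,"rx":0,"ry":0,"rz":0.18},
  {"x":0.53,"y":0.17,"z":0,"rx":0,"ry":0,"rz":0.24},
  {"x":0.64,"y":0.206,"z":0,"rx":-0.006,"ry":0,"rz":0.26},
  {"x":0.648,"y":0.206,"z":0,"rx":-0.006,"ry":0,"rz":0.26},
  {"x":0.648,"y":0.206,"z":0,"rx":-0.006,"ry":0,"rz":0.26},
])

```text
time_s: 12.65
tool_pos: [0.5769, 0.1221, 0.1434]
ee_rot: [3.136, 0.001, -1.573]
ft_force: [0.8, 0.7, -0.1]
gripper_width: 0.0437
```

```bash
python3 go.py .578 .123 .030 -90
python3 - <<'E'
from h import *
im,d,K,C=cap('wrist','w4.png'); P=cloud(d,K,C)
for x in (.53,.56,.60,.63):
  for y in (-.03,.04):
    k=np.hypot(P[...,0]-x,P[...,1]-y)<.006
    print(x,y,np.percentile(P[k][:,2],[10,50,90]).round(3) if k.any() else None)
E
```

```text
shift/300 [-0.003 -0.006  0.378] turn/90 [ 0.004  0.    -0.001] rows 3.0
0.53 -0.03 [0.02  0.021 0.022]
0.53 0.04 [0.02  0.021 0.022]
0.56 -0.03 [0.02  0.021 0.022]
0.56 0.04 [0.02  0.021 0.022]
0.6 -0.03 [0.02  0.021 0.022]
0.6 0.04 [0.02  0.021 0.022]
0.63 -0.03 [0.02  0.021 0.022]
0.63 0.04 [0.02  0.021 0.022]
```

View pics/w4.png

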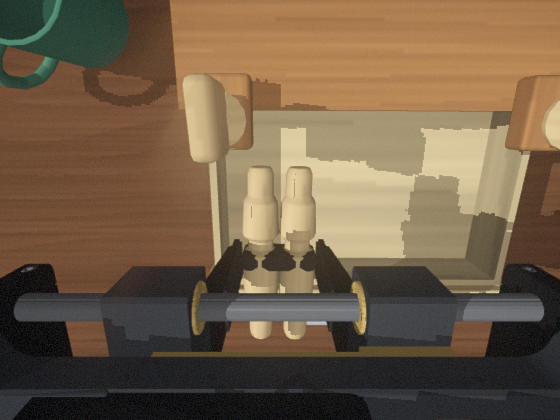

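The pair is held at (280,255) over the open drawer; the drawer floor reads z≈0.021. Lower and release.

jog_arm([
  {"x":-0.003,"y":-0.006,"z":0.1,"rx":0.004,"ry":0,"rz":0},
  {"x":-0.003,"y":-0.006,"z":0.2,"rx":0.004,"ry":0,"rz":0},
  {"x":-0.003,"y":-0.006,"z":0.3,"rx":0.004,"ry":0,"rz":0},
  {"x":-0.003,"y":-0.006,"z":0.37,"rx":0.004,"ry":0,"rz":0},
  {"x":-0.003,"y":-0.006,"z":0.4,"rx":0.004,"ry":0,"rz":0},
  {"x":-0.003,"y":-0.006,"z":0.41,"rx":0.004,"ry":0,"rz":0},
  {"x":-0.003,"y":-0.006,"z":0.41,"rx":0.004,"ry":0,"rz":0},
])

```text
time_s: 13.4
tool_pos: [0.5788, 0.1244, 0.0223]
ee_rot: [-3.139, 0.001, -1.571]
ft_force: [0.3, -0.6, -0.2]
gripper_width: 0.0434
```

jog_arm([
  {"x":0,"y":0,"z":0,"rx":0,"ry":0,"rz":0},
  {"x":0,"y":0,"z":0,"rx":0,"ry":0,"rz":0},
  {"x":0,"y":0,"z":0,"rx":0,"ry":0,"rz":0},
  {"x":0,"y":0,"z":-0.08,"rx":0,"ry":0,"rz":0},
  {"x":0,"y":0,"z":-0.2,"rx":0,"ry":0,"rz":0},
  {"x":0,"y":0,"z":-0.34,"rx":0,"ry":0,"rz":0},
  {"x":0,"y":0,"z":-0.48,"rx":0,"ry":0,"rz":0},
  {"x":0,"y":0,"z":-0.5,"rx":0,"ry":0,"rz":0},
], hand=-0.26)

```text
time_s: 14.2
tool_pos: [0.5801, 0.1239, 0.1775]
ee_rot: [-3.131, 0.002, -1.572]
ft_force: [-0.0, -0.2, -0.8]
gripper_width: 0.0596
```

```bash
python3 -c "
from near import *
near((.578,.123),Z0=.021)"; python3 go.py .545 -.295 .15 -73
```

```text
3236 c [0.5767 0.1241] size [0.11  0.043] ang -0.9 z [0.04  0.043] tool [0.579 0.124 0.176]
shift/300 [1.396 0.114 0.083] turn/90 [-0.006  0.    -0.19 ] rows 9.0
```

jog_arm([
  {"x":0.15,"y":0.01,"z":0,"rx":0,"ry":0,"rz":0},
  {"x":0.3,"y":0.02,"z":0,"rx":0,"ry":0,"rz":-0.05},
  {"x":0.45,"y":0.04,"z":0,"rx":0,"ry":0,"rz":-0.1},
  {"x":0.6,"y":0.05,"z":0.02,"rx":0,"ry":0,"rz":-0.15},
  {"x":0.75,"y":0.06,"z":0.04,"rx":0,"ry":0,"rz":-0.19},
  {"x":0.9,"y":0.08,"z":0.06,"rx":0,"ry":0,"rz":-0.19},
  {"x":1.0,"y":0.1,"z":0.08,"rx":-0.005,"ry":0,"rz":-0.19},
], hand=-1)

```text
time_s: 14.95
tool_pos: [0.547, -0.1788, 0.1463]
ee_rot: [3.136, 0.002, -1.275]
ft_force: [-0.1, 0.4, -0.5]
gripper_width: 0.0949
```

```bash
python3 go.py .545 -.295 .13 -73
```

```text
shift/300 [0.369 0.119 0.054] turn/90 [ 0.004  0.001 -0.   ] rows 3.0
```

jog_arm([
  {"x":0.15,"y":0.05,"z":0.02,"rx":0.004,"ry":0,"rz":0},
  {"x":0.3,"y":0.1,"z":0.04,"rx":0.004,"ry":0,"rz":0},
  {"x":0.37,"y":0.12,"z":0.05,"rx":0.004,"ry":0,"rz":0},
  {"x":0.37,"y":0.12,"z":0.05,"rx":0.004,"ry":0,"rz":0},
])

```text
time_s: 15.35
tool_pos: [0.5453, -0.2951, 0.1311]
ee_rot: [-3.141, 0.002, -1.277]
ft_force: [-0.2, 0.9, 0.0]
gripper_width: 0.0954
```

```bash
python3 -c "
from near import *
c=near((.545,-.295),save='w5.png')
from go import go
go([c[0],c[1],-.012],np.radians(-73))"
```

```text
3730 c [ 0.5469 -0.3097] size [0.11  0.044] ang 13.1 z [0.018 0.021] tool [ 0.545 -0.293  0.132]
shift/300 [0.055 0.011 0.478] turn/90 [-0.     0.002 -0.001] rows 3.0
```

View pics/w5.png

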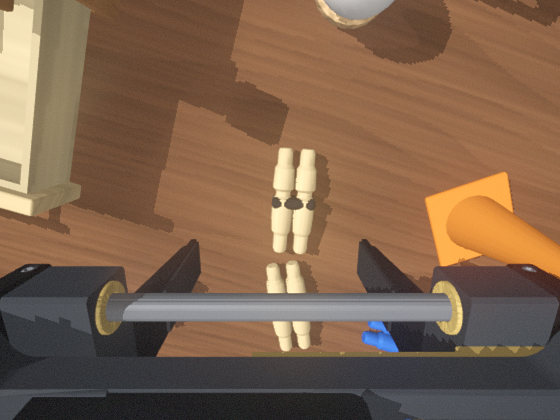

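Pale pair at pixel (294,202) centred between the fingers; the second pale pair is just below at (288,305), cone to the right (480,220) clear of the fingers.

jog_arm([
  {"x":0.05,"y":0.01,"z":0.12,"rx":0,"ry":0,"rz":0.04},
  {"x":0.05,"y":0.01,"z":0.25,"rx":0,"ry":0,"rz":0.04},
  {"x":0.05,"y":0.01,"z":0.37,"rx":0,"ry":0,"rz":0.04},
  {"x":0.05,"y":0.01,"z":0.44,"rx":0,"ry":0,"rz":0.04},
  {"x":0.05,"y":0.01,"z":0.465,"rx":0,"ry":0,"rz":0.04},
  {"x":0.05,"y":0.01,"z":0.465,"rx":0,"ry":0,"rz":0.04},
])

```text
time_s: 16.0
tool_pos: [0.5478, -0.3065, -0.0072]
ee_rot: [-3.141, 0.002, -1.335]
ft_force: [-0.2, -0.5, -0.3]
gripper_width: 0.0951
```

jog_arm([
  {"x":0,"y":0,"z":0,"rx":0,"ry":0,"rz":0},
  {"x":0,"y":0,"z":0,"rx":0,"ry":0,"rz":0},
  {"x":0,"y":0,"z":0,"rx":0,"ry":0,"rz":0},
  {"x":0,"y":0,"z":0,"rx":0,"ry":0,"rz":0},
  {"x":0,"y":0,"z":0,"rx":0,"ry":0,"rz":0},
  {"x":0,"y":0,"z":0,"rx":0,"ry":0,"rz":0},
  {"x":0,"y":0,"z":0,"rx":0,"ry":0,"rz":0},
  {"x":0,"y":0,"z":0,"rx":0,"ry":0,"rz":0},
], hand=1)

```text
time_s: 16.8
tool_pos: [0.5478, -0.3081, -0.0066]
ee_rot: [-3.14, 0.001, -1.336]
ft_force: [-0.8, -0.9, 0.9]
gripper_width: 0.044
```

jog_arm([
  {"x":0,"y":0,"z":-0.1,"rx":0,"ry":0,"rz":0},
  {"x":0,"y":0,"z":-0.22,"rx":0,"ry":0,"rz":0},
  {"x":0,"y":0,"z":-0.35,"rx":0,"ry":0,"rz":0},
  {"x":0,"y":0,"z":-0.46,"rx":0,"ry":0,"rz":0},
  {"x":0,"y":0,"z":-0.5,"rx":0,"ry":0,"rz":0},
  {"x":0,"y":0,"z":-0.5,"rx":0,"ry":0,"rz":0},
])

```text
time_s: 17.4
tool_pos: [0.548, -0.3084, 0.1444]
ee_rot: [-3.139, -0.001, -1.336]
ft_force: [-0.8, 0.3, -1.9]
gripper_width: 0.0437
```

```bash
python3 go.py .578 -.030 .15 -90
```

```text
shift/300 [-0.879 -0.313 -0.018] turn/90 [-0.002 -0.     0.149] rows 6.0
```

jog_arm([
  {"x":0,"y":-0.02,"z":-0.12,"rx":0,"ry":0,"rz":0.03},
  {"x":-0.14,"y":-0.05,"z":-0.15,"rx":0,"ry":0,"rz":0.06},
  {"x":-0.29,"y":-0.1,"z":-0.15,"rx":0,"ry":0,"rz":0.09},
  {"x":-0.44,"y":-0.15,"z":-0.15,"rx":0,"ry":0,"rz":0.12},
  {"x":-0.59,"y":-0.2,"z":-0.15,"rx":0,"ry":0,"rz":0.15},
  {"x":-0.74,"y":-0.25,"z":-0.15,"rx":0,"ry":0,"rz":0.15},
  {"x":-0.87,"y":-0.3,"z":-0.15,"rx":0,"ry":0,"rz":0.15},
  {"x":-0.875,"y":-0.3,"z":-0.15,"rx":0,"ry":0,"rz":0.15},
])

```text
time_s: 18.2
tool_pos: [0.5735, -0.0277, 0.1865]
ee_rot: [3.14, 0.003, -1.568]
ft_force: [-0.5, -1.3, -1.2]
gripper_width: 0.0436
```

```bash
python3 go.py .573 -.030 .018 -90
```

```text
shift/300 [0.009 0.    0.562] turn/90 [0.001 0.002 0.002] rows 4.0
```

jog_arm([
  {"x":0.009,"y":0,"z":0.12,"rx":0,"ry":0,"rz":0},
  {"x":0.009,"y":0,"z":0.25,"rx":0,"ry":0,"rz":0},
  {"x":0.009,"y":0,"z":0.38,"rx":0,"ry":0,"rz":0},
  {"x":0.009,"y":0,"z":0.47,"rx":0,"ry":0,"rz":0},
  {"x":0.009,"y":0,"z":0.53,"rx":0,"ry":0,"rz":0},
  {"x":0.009,"y":0,"z":0.56,"rx":0,"ry":0,"rz":0},
  {"x":0.009,"y":0,"z":0.56,"rx":0,"ry":0,"rz":0},
])

```text
time_s: 18.9
tool_pos: [0.5731, -0.0346, 0.0188]
ee_rot: [3.139, 0.002, -1.572]
ft_force: [0.2, 0.2, -1.1]
gripper_width: 0.0438
```

jog_arm([
  {"x":0,"y":0,"z":0,"rx":0,"ry":0,"rz":0},
  {"x":0,"y":0,"z":0,"rx":0,"ry":0,"rz":0},
  {"x":0,"y":0,"z":0,"rx":0,"ry":0,"rz":0},
  {"x":0,"y":0,"z":-0.08,"rx":0,"ry":0,"rz":0},
  {"x":0,"y":0,"z":-0.2,"rx":0,"ry":0,"rz":0},
  {"x":0,"y":0,"z":-0.34,"rx":0,"ry":0,"rz":0},
  {"x":0,"y":0,"z":-0.48,"rx":0,"ry":0,"rz":0},
  {"x":0,"y":0,"z":-0.56,"rx":0,"ry":0,"rz":0},
], hand=-0.26)

```text
time_s: 19.7
tool_pos: [0.5748, -0.0348, 0.1929]
ee_rot: [-3.136, 0.001, -1.572]
ft_force: [0.6, -0.2, -0.3]
gripper_width: 0.0597
```

```bash
python3 -c "
from near import *
near((.573,-.03),Z0=.021)"; python3 go.py .432 -.34 .15 -65
```

```text
3448 c [ 0.5682 -0.0303] size [0.119 0.081] ang -0.4 z [0.04  0.047] tool [ 0.576 -0.035  0.196]
shift/300 [1.017 0.48  0.147] turn/90 [-0.006 -0.001 -0.278] rows 7.0
```

jog_arm([
  {"x":0.13,"y":0.06,"z":0,"rx":0,"ry":0,"rz":-0.04},
  {"x":0.27,"y":0.13,"z":0,"rx":0,"ry":0,"rz":-0.08},
  {"x":0.41,"y":0.19,"z":0,"rx":0,"ry":0,"rz":-0.13},
  {"x":0.55,"y":0.26,"z":0.03,"rx":0,"ry":0,"rz":-0.18},
  {"x":0.69,"y":0.33,"z":0.08,"rx":0,"ry":0,"rz":-0.23},
  {"x":0.83,"y":0.39,"z":0.12,"rx":0,"ry":0,"rz":-0.28},
  {"x":0.96,"y":0.45,"z":0.17,"rx":-0.006,"ry":0,"rz":-0.28},
  {"x":1.0,"y":0.48,"z":0.2,"rx":-0.006,"ry":0,"rz":-0.28},
], hand=-1)

```text
time_s: 20.55
tool_pos: [0.4284, -0.3374, 0.1275]
ee_rot: [3.134, 0.002, -1.135]
ft_force: [0.2, 0.3, 0.7]
gripper_width: 0.0952
```

```bash
python3 -c "
from near import *
c=near((.432,-.34),save='w6.png')
from go import go
go([c[0],c[1],-.012],np.radians(-65))"
```

```text
3788 c [ 0.4271 -0.3427] size [0.111 0.044] ang 25.0 z [0.018 0.021] tool [ 0.427 -0.337  0.126]
shift/300 [0.019 0.005 0.461] turn/90 [ 0.005  0.003 -0.   ] rows 3.0
```

jog_arm([
  {"x":0.02,"y":0.005,"z":0.12,"rx":0.005,"ry":0.003,"rz":0},
  {"x":0.02,"y":0.005,"z":0.25,"rx":0.005,"ry":0.003,"rz":0},
  {"x":0.02,"y":0.005,"z":0.36,"rx":0.005,"ry":0.003,"rz":0},
  {"x":0.02,"y":0.005,"z":0.43,"rx":0.005,"ry":0.003,"rz":0},
  {"x":0.02,"y":0.005,"z":0.45,"rx":0.005,"ry":0.003,"rz":0},
  {"x":0.02,"y":0.005,"z":0.45,"rx":0.005,"ry":0.003,"rz":0},
])

```text
time_s: 21.2
tool_pos: [0.4302, -0.34, -0.0069]
ee_rot: [-3.141, -0.001, -1.131]
ft_force: [-1.4, 0.4, 0.7]
gripper_width: 0.0949
```

jog_arm([
  {"x":0,"y":0,"z":0,"rx":0,"ry":0,"rz":0},
  {"x":0,"y":0,"z":0,"rx":0,"ry":0,"rz":0},
  {"x":0,"y":0,"z":0,"rx":0,"ry":0,"rz":0},
  {"x":0,"y":0,"z":0,"rx":0,"ry":0,"rz":0},
  {"x":0,"y":0,"z":0,"rx":0,"ry":0,"rz":0},
  {"x":0,"y":0,"z":0,"rx":0,"ry":0,"rz":0},
  {"x":0,"y":0,"z":0,"rx":0,"ry":0,"rz":0},
  {"x":0,"y":0,"z":0,"rx":0,"ry":0,"rz":0},
], hand=1)

```text
time_s: 22.0
tool_pos: [0.43, -0.3407, -0.0068]
ee_rot: [-3.141, -0.002, -1.132]
ft_force: [-0.8, -0.4, 1.0]
gripper_width: 0.0438
```

jog_arm([
  {"x":0,"y":0,"z":-0.1,"rx":0,"ry":0,"rz":0},
  {"x":0,"y":0,"z":-0.22,"rx":0,"ry":0,"rz":0},
  {"x":0,"y":0,"z":-0.35,"rx":0,"ry":0,"rz":0},
  {"x":0,"y":0,"z":-0.5,"rx":0,"ry":0,"rz":0},
  {"x":0,"y":0,"z":-0.63,"rx":0,"ry":0,"rz":0},
  {"x":0,"y":0,"z":-0.65,"rx":0,"ry":0,"rz":0},
  {"x":0,"y":0,"z":-0.65,"rx":0,"ry":0,"rz":0},
])

```text
time_s: 22.7
tool_pos: [0.4299, -0.3405, 0.1889]
ee_rot: [-3.141, -0.004, -1.132]
ft_force: [0.3, -0.3, -0.3]
gripper_width: 0.0437
```

```bash
python3 go.py .573 .046 .19 -90
```

```text
shift/300 [-0.963 -0.979 -0.006] turn/90 [-0.001 -0.002  0.279] rows 9.0
```

jog_arm([
  {"x":-0.1,"y":-0.1,"z":0,"rx":0,"ry":0,"rz":0.05},
  {"x":-0.21,"y":-0.21,"z":0,"rx":0,"ry":0,"rz":0.1},
  {"x":-0.32,"y":-0.32,"z":0,"rx":0,"ry":0,"rz":0.15},
  {"x":-0.43,"y":-0.43,"z":0,"rx":0,"ry":0,"rz":0.2},
  {"x":-0.54,"y":-0.54,"z":0,"rx":0,"ry":0,"rz":0.25},
  {"x":-0.65,"y":-0.65,"z":0,"rx":0,"ry":0,"rz":0.28},
  {"x":-0.76,"y":-0.77,"z":0,"rx":0,"ry":0,"rz":0.28},
  {"x":-0.87,"y":-0.88,"z":0,"rx":0,"ry":0,"rz":0.28},
])

```text
time_s: 23.5
tool_pos: [0.5576, 0.0102, 0.1856]
ee_rot: [3.14, -0.001, -1.572]
ft_force: [-0.1, -0.3, -0.6]
gripper_width: 0.0436
```

```bash
python3 go.py .573 .046 .19 -90
```

```text
shift/300 [-0.119 -0.051 -0.015] turn/90 [ 0.001 -0.001 -0.001] rows 1.0
```

Next I check the gap between the laid pairs before lowering.

jog_arm([
  {"x":-0.12,"y":-0.05,"z":0,"rx":0,"ry":0,"rz":0},
  {"x":-0.12,"y":-0.05,"z":0,"rx":0,"ry":0,"rz":0},
  {"x":-0.12,"y":-0.05,"z":0,"rx":0,"ry":0,"rz":0},
])

```text
time_s: 23.8
tool_pos: [0.5721, 0.0447, 0.1857]
ee_rot: [3.139, -0.002, -1.57]
ft_force: [1.1, 0.5, -1.5]
gripper_width: 0.0436
```

```bash
python3 -c "
from h import *
im,d,K,C=cap('wrist','w7.png'); P=cloud(d,K,C)
for x in (.6,.61,.615):
  k=(abs(P[...,0]-x)<.003)&(P[...,2]<.06)&(d>0); Q=P[k]; y=Q[Q[:,2]>.03][:,1]
  print(x,np.histogram(y,np.arange(-.09,.19,.01)))
"; python3 go.py .573 .046 .018 -90
```

```text
0.6 (array([63,  0,  0,  0,  7, 51, 47, 51, 46,  0,  0,  0,  0,  0,  0,  0,  0,
        0,  0, 50, 49, 52, 52, 15,  0,  0, 63,  0]), array([-9.00000000e-02, -8.00000000e-02, -7.00000000e-02, -6.00000000e-02,
       -5.00000000e-02, -4.00000000e-02, -3.00000000e-02, -2.00000000e-02,
       -1.00000000e-02, -4.16333634e-17,  1.00000000e-02,  2.00000000e-02,
        3.00000000e-02,  4.00000000e-02,  5.00000000e-02,  6.00000000e-02,
        7.00000000e-02,  8.00000000e-02,  9.00000000e-02,  1.00000000e-01,
        1.10000000e-01,  1.20000000e-01,  1.30000000e-01,  1.40000000e-01,
        1.50000000e-01,  1.60000000e-01,  1.70000000e-01,  1.80000000e-01,
        1.90000000e-01]))
0.61 (array([65,  0,  0,  0,  0, 46, 26, 36, 37,  0,  0,  0,  0,  0,  0,  0,  0,
        0,  0, 44, 53, 44, 53, 10,  0,  0, 62,  0]), array([-9.00000000e-02, -8.00000000e-02, -7.00000000e-02, -6.00000000e-02,
       -5.00000000e-02, -4.00000000e-02, -3.00000000e-02, -2.00000000e-02,
       -1.00000000e-02, -4.16333634e-17,  1.00000000e-02,  2.00000000e-02,
        3.00000000e-02,  4.00000000e-02,  5.00000000e-02,
[... 327 characters left out ...]
 0,  0,  0,  0,  0,  0,
        0,  0, 38, 51, 33, 52,  8,  0,  0, 63,  0]), array([-9.00000000e-02, -8.00000000e-02, -7.00000000e-02, -6.00000000e-02,
       -5.00000000e-02, -4.00000000e-02, -3.00000000e-02, -2.00000000e-02,
       -1.00000000e-02, -4.16333634e-17,  1.00000000e-02,  2.00000000e-02,
        3.00000000e-02,  4.00000000e-02,  5.00000000e-02,  6.00000000e-02,
        7.00000000e-02,  8.00000000e-02,  9.00000000e-02,  1.00000000e-01,
        1.10000000e-01,  1.20000000e-01,  1.30000000e-01,  1.40000000e-01,
        1.50000000e-01,  1.60000000e-01,  1.70000000e-01,  1.80000000e-01,
        1.90000000e-01]))
shift/300 [-0.008 -0.004  0.56 ] turn/90 [ 0.001 -0.001 -0.   ] rows 4.0
```

View pics/w7.png

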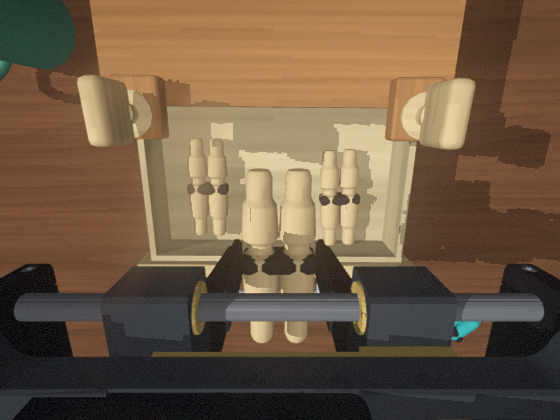

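Both laid pairs lie in the drawer at (208,188) and (340,198), with a free gap y 0.00–0.10. I lower the third pair at y≈0.050.

jog_arm([
  {"x":-0.018,"y":0,"z":0.12,"rx":0,"ry":0,"rz":0},
  {"x":-0.018,"y":0,"z":0.25,"rx":0,"ry":0,"rz":0},
  {"x":-0.018,"y":0,"z":0.38,"rx":0,"ry":0,"rz":0},
  {"x":-0.018,"y":0,"z":0.47,"rx":0,"ry":0,"rz":0},
  {"x":-0.018,"y":0,"z":0.53,"rx":0,"ry":0,"rz":0},
  {"x":-0.018,"y":0,"z":0.56,"rx":0,"ry":0,"rz":0},
  {"x":-0.018,"y":0,"z":0.56,"rx":0,"ry":0,"rz":0},
])

```text
time_s: 24.55
tool_pos: [0.5723, 0.0482, 0.0187]
ee_rot: [3.14, -0.001, -1.573]
ft_force: [0.9, 0.7, -0.1]
gripper_width: 0.0435
```

jog_arm([
  {"x":0,"y":0,"z":0,"rx":0,"ry":0,"rz":0},
  {"x":0,"y":0,"z":0,"rx":0,"ry":0,"rz":0},
  {"x":0,"y":0,"z":0,"rx":0,"ry":0,"rz":0},
  {"x":0,"y":0,"z":-0.08,"rx":0,"ry":0,"rz":0},
  {"x":0,"y":0,"z":-0.2,"rx":0,"ry":0,"rz":0},
  {"x":0,"y":0,"z":-0.34,"rx":0,"ry":0,"rz":0},
  {"x":0,"y":0,"z":-0.48,"rx":0,"ry":0,"rz":0},
  {"x":0,"y":0,"z":-0.56,"rx":0,"ry":0,"rz":0},
], hand=-0.2)

```text
time_s: 25.35
tool_pos: [0.5735, 0.0496, 0.1918]
ee_rot: [-3.136, -0.002, -1.572]
ft_force: [0.7, -0.2, -0.8]
gripper_width: 0.057
```

```bash
python3 -c "
from h import *
im,d,K,C=cap('wrist','w8.png'); im,d,K,C=cap('top','t4.png')
a=im[100:300,120:440,::-1]
cv2.imwrite('pics/t4c.png',cv2.resize(a,None,fx=2.4,fy=2.4))"
python3 go.py .44 .048 .12 0
```

```text
shift/300 [0.005 0.449 0.236] turn/90 [-0.003 -0.005 -1.   ] rows 11.0
```

View pics/w8.png

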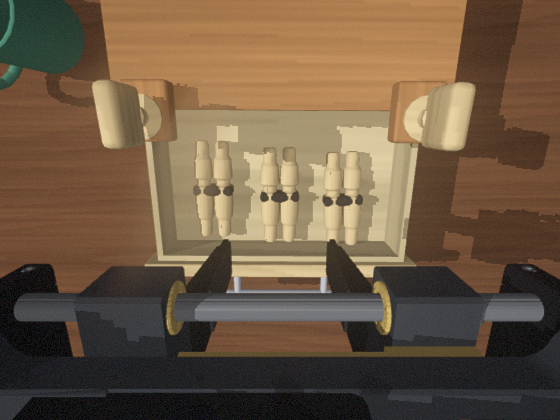

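All three pairs lie flat in the drawer, at (213,190), (280,196), (342,200). Now I go to the handle.

jog_arm([
  {"x":0,"y":0.1,"z":0,"rx":0,"ry":0,"rz":-0.09},
  {"x":0,"y":0.2,"z":0,"rx":0,"ry":0,"rz":-0.18},
  {"x":0,"y":0.3,"z":0,"rx":0,"ry":0,"rz":-0.27},
  {"x":0,"y":0.4,"z":0.05,"rx":0,"ry":0,"rz":-0.36},
  {"x":0,"y":0.4,"z":0.1,"rx":0,"ry":0,"rz":-0.45},
  {"x":0,"y":0.4,"z":0.2,"rx":0,"ry":0,"rz":-0.54},
  {"x":0,"y":0.4,"z":0.3,"rx":0,"ry":0,"rz":-0.63},
  {"x":0,"y":0.4,"z":0.33,"rx":0,"ry":0,"rz":-0.72},
], hand=0.37)

```text
time_s: 26.25
tool_pos: [0.4513, 0.0495, 0.086]
ee_rot: [3.139, 0.002, -0.435]
ft_force: [0.2, -0.4, 0.5]
gripper_width: 0.03
```

```bash
python3 go.py .456 .048 .09 0.4
```

```text
shift/300 [ 0.016 -0.002 -0.014] turn/90 [ 0.001  0.002 -0.281] rows 3.0
```

jog_arm([
  {"x":0.016,"y":0,"z":0,"rx":0,"ry":0,"rz":-0.09},
  {"x":0.016,"y":0,"z":0,"rx":0,"ry":0,"rz":-0.18},
  {"x":0.016,"y":0,"z":0,"rx":0,"ry":0,"rz":-0.28},
  {"x":0.016,"y":0,"z":0,"rx":0,"ry":0,"rz":-0.28},
  {"x":0.016,"y":0,"z":0,"rx":0,"ry":0,"rz":-0.28},
])

```text
time_s: 26.75
tool_pos: [0.457, 0.0474, 0.0883]
ee_rot: [3.14, -0.001, -0.005]
ft_force: [0.0, -0.0, 0.4]
gripper_width: 0.03
```

```bash
python3 go.py .456 .048 .022 0.4; python3 -c "
from h import *
im,d,K,C=cap('wrist'); P=cloud(d,K,C)
m=(abs(P[...,2]-.056)<.006)&(P[...,0]>.42)&(P[...,0]<.475)&(abs(P[...,1]-.06)<.07)&(d>0)
X=P[m]; print(len(X),np.percentile(X,[5,50,95],axis=0).round(4))"
```

```text
shift/300 [-0.004 -0.002  0.221] turn/90 [ 0.001 -0.    -0.008] rows 2.0
2577 [[ 0.4497 -0.0024  0.0545]
 [ 0.4555  0.0604  0.0574]
 [ 0.4705  0.1062  0.0591]]
```

jog_arm([
  {"x":-0.004,"y":0,"z":0.07,"rx":0,"ry":0,"rz":0},
  {"x":-0.004,"y":0,"z":0.14,"rx":0,"ry":0,"rz":0},
  {"x":-0.004,"y":0,"z":0.2,"rx":0,"ry":0,"rz":0},
  {"x":-0.004,"y":0,"z":0.22,"rx":0,"ry":0,"rz":0},
  {"x":-0.004,"y":0,"z":0.22,"rx":0,"ry":0,"rz":0},
])

```text
time_s: 27.3
tool_pos: [0.4558, 0.0473, 0.0221]
ee_rot: [3.14, 0.0, -0.003]
ft_force: [-0.3, -0.3, 0.5]
gripper_width: 0.0298
```

jog_arm([
  {"x":0,"y":0,"z":0,"rx":0,"ry":0,"rz":0},
  {"x":0,"y":0,"z":0,"rx":0,"ry":0,"rz":0},
  {"x":0,"y":0,"z":0,"rx":0,"ry":0,"rz":0},
  {"x":0,"y":0,"z":0,"rx":0,"ry":0,"rz":0},
  {"x":0,"y":0,"z":0,"rx":0,"ry":0,"rz":0},
], hand=1)

```text
time_s: 27.8
tool_pos: [0.4564, 0.0473, 0.0232]
ee_rot: [3.14, -0.002, -0.001]
ft_force: [-1.1, 0.4, 7.0]
gripper_width: 0.0096
```

jog_arm([
  {"x":0.05,"y":0,"z":0,"rx":0,"ry":0,"rz":0},
  {"x":0.13,"y":0,"z":0,"rx":0,"ry":0,"rz":0},
  {"x":0.21,"y":0,"z":0,"rx":0,"ry":0,"rz":0},
  {"x":0.29,"y":0,"z":0,"rx":0,"ry":0,"rz":0},
  {"x":0.37,"y":0,"z":0,"rx":0,"ry":0,"rz":0},
  {"x":0.44,"y":0,"z":0,"rx":0,"ry":0,"rz":0},
  {"x":0.49,"y":0,"z":0,"rx":0,"ry":0,"rz":0},
  {"x":0.515,"y":0,"z":0,"rx":0,"ry":0,"rz":0},
])

```text
time_s: 28.6
tool_pos: [0.6121, 0.0463, 0.0232]
ee_rot: [3.139, -0.002, -0.001]
ft_force: [-0.5, -6.8, 5.0]
gripper_width: 0.01
```

jog_arm([
  {"x":0.02,"y":0,"z":0,"rx":0,"ry":0,"rz":0},
  {"x":0.02,"y":0,"z":0,"rx":0,"ry":0,"rz":0},
  {"x":0.02,"y":0,"z":0,"rx":0,"ry":0,"rz":0},
  {"x":0.02,"y":0,"z":0,"rx":0,"ry":0,"rz":0},
])

```text
time_s: 29.0
tool_pos: [0.6131, 0.0464, 0.023]
ee_rot: [3.139, 0.007, -0.001]
ft_force: [-17.4, -6.6, 15.0]
gripper_width: 0.0102
```

Drawer shut: TCP x 0.613 as at the start, contact force 17 N. Release, lift, and go over to the left peg.

jog_arm([
  {"x":0,"y":0,"z":0,"rx":0,"ry":0,"rz":0},
  {"x":0,"y":0,"z":0,"rx":0,"ry":0,"rz":0},
  {"x":0,"y":0,"z":0,"rx":0,"ry":0,"rz":0},
  {"x":0,"y":0,"z":-0.15,"rx":0,"ry":0,"rz":0},
  {"x":0,"y":0,"z":-0.3,"rx":0,"ry":0,"rz":0},
  {"x":0,"y":0,"z":-0.45,"rx":0,"ry":0,"rz":0},
  {"x":0,"y":0,"z":-0.6,"rx":0,"ry":0,"rz":0},
  {"x":0,"y":0,"z":-0.75,"rx":0,"ry":0,"rz":0},
], hand=0.37)

```text
time_s: 29.8
tool_pos: [0.6163, 0.0476, 0.2498]
ee_rot: [3.14, -0.002, -0.001]
ft_force: [0.7, 0.3, -0.1]
gripper_width: 0.0299
```

jog_arm([
  {"x":0,"y":0,"z":0,"rx":0,"ry":0,"rz":-0.09},
  {"x":0,"y":0,"z":0,"rx":0,"ry":0,"rz":-0.18},
  {"x":0,"y":0,"z":0,"rx":0,"ry":0,"rz":-0.27},
  {"x":0,"y":0,"z":0,"rx":0,"ry":0,"rz":-0.36},
  {"x":0,"y":0,"z":0,"rx":0,"ry":0,"rz":-0.45},
  {"x":0,"y":0,"z":0,"rx":0,"ry":0,"rz":-0.54},
  {"x":0,"y":0,"z":0,"rx":0,"ry":0,"rz":-0.63},
  {"x":0,"y":0,"z":0,"rx":0,"ry":0,"rz":-0.72},
])

```text
time_s: 30.6
tool_pos: [0.6166, 0.0476, 0.2477]
ee_rot: [3.14, 0.001, 1.136]
ft_force: [0.0, 0.1, -0.2]
gripper_width: 0.0297
```

```bash
cat > peg.py <<'E'
from h import *
def pegs(save=None):
    im,d,K,C=cap('wrist',save); P=cloud(d,K,C)
    for n,c in (('L',(.656,.162)),('R',(.656,-.069))):
        m=(P[...,2]>.15)&(P[...,2]<.19)&(d>0)&(np.hypot(P[...,0]-c[0],P[...,1]-c[1])<.04)
        if m.sum()<50: print(n,'not seen'); continue
        zt=np.percentile(P[m][:,2],90)
        X=P[m&(P[...,2]>zt-.006)]
        r=cv2.minAreaRect(X[:,:2].astype(np.float32)); a,b=r[1]; ang=r[2]+(90 if a<b else 0)
        print(n,len(X),np.round(r[0],4),np.round((max(a,b),min(a,b)),3),'ang',round((ang+90)%180-90,1),'ztop',round(zt,4))
    print(ctrl.sense()['tool_pos'].round(4),ctrl.sense()['ee_rot'].round(4))
E
python3 -c "
from peg import *
pegs('w9.png')"; python3 go.py .656 .161 .2 90
```

```text
L 822 [0.6543 0.1611] [0.043 0.016] ang 2.6 ztop 0.1721
R not seen
[0.6165 0.0476 0.2477] [3.1398e+00 8.0000e-04 1.1446e+00]
shift/300 [ 0.399 -0.037  0.159] turn/90 [ 0.001  0.001 -0.271] rows 3.0
```

jog_arm([
  {"x":0.1,"y":-0.01,"z":0,"rx":0,"ry":0,"rz":-0.09},
  {"x":0.2,"y":-0.02,"z":0,"rx":0,"ry":0,"rz":-0.18},
  {"x":0.3,"y":-0.04,"z":0.05,"rx":0,"ry":0,"rz":-0.27},
  {"x":0.4,"y":-0.04,"z":0.1,"rx":0,"ry":0,"rz":-0.3},
  {"x":0.4,"y":-0.04,"z":0.16,"rx":0,"ry":0,"rz":-0.3},
  {"x":0.4,"y":-0.04,"z":0.16,"rx":0,"ry":0,"rz":-0.3},
], hand=0.2)

```text
time_s: 31.25
tool_pos: [0.6559, 0.1618, 0.1969]
ee_rot: [-3.138, 0.002, 1.6]
ft_force: [-0.3, -1.1, -0.3]
gripper_width: 0.0384
```

```bash
python3 -c "
from peg import *
pegs('w10.png')"; python3 go.py .6545 .161 .122 92.5
```

```text
L 1140 [0.6544 0.1611] [0.043 0.016] ang 2.2 ztop 0.1722
R 65 [ 0.6632 -0.0607] [0.023 0.003] ang -8.1 ztop 0.1529
[0.6564 0.1612 0.1987] [-3.1406e+00  1.8000e-03  1.5997e+00]
shift/300 [-0.    -0.006  0.256] turn/90 [-0.001  0.001 -0.009] rows 2.0
```

View pics/w10.png

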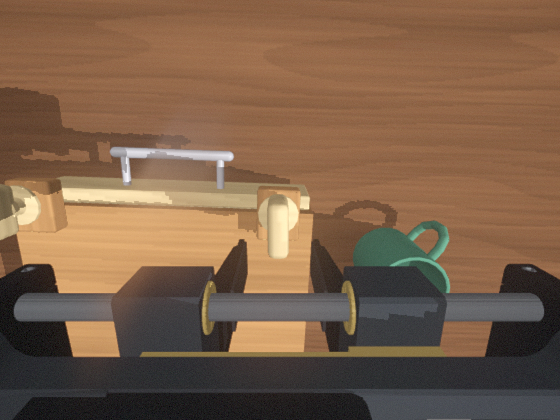

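Left peg head (278,225) is centred between the fingers. Descend, pinch.

jog_arm([
  {"x":0,"y":-0.006,"z":0.08,"rx":0,"ry":0,"rz":-0.009},
  {"x":0,"y":-0.006,"z":0.16,"rx":0,"ry":0,"rz":-0.009},
  {"x":0,"y":-0.006,"z":0.23,"rx":0,"ry":0,"rz":-0.009},
  {"x":0,"y":-0.006,"z":0.256,"rx":0,"ry":0,"rz":-0.009},
  {"x":0,"y":-0.006,"z":0.256,"rx":0,"ry":0,"rz":-0.009},
])

```text
time_s: 31.8
tool_pos: [0.6552, 0.1604, 0.123]
ee_rot: [3.141, 0.002, 1.614]
ft_force: [0.2, -0.2, 0.2]
gripper_width: 0.038
```

jog_arm([
  {"x":0,"y":0,"z":0,"rx":0,"ry":0,"rz":0},
  {"x":0,"y":0,"z":0,"rx":0,"ry":0,"rz":0},
  {"x":0,"y":0,"z":0,"rx":0,"ry":0,"rz":0},
  {"x":0,"y":0,"z":0,"rx":0,"ry":0,"rz":0},
  {"x":0,"y":0,"z":0,"rx":0,"ry":0,"rz":0},
], hand=1)

```text
time_s: 32.3
tool_pos: [0.6554, 0.161, 0.1233]
ee_rot: [3.14, 0.001, 1.615]
ft_force: [1.8, 1.0, 1.1]
gripper_width: 0.0161
```

jog_arm([
  {"x":0,"y":0,"z":0.007,"rx":0,"ry":0,"rz":0},
  {"x":0,"y":0,"z":0.014,"rx":0,"ry":0,"rz":0},
  {"x":0,"y":0,"z":0.018,"rx":0,"ry":0,"rz":0},
  {"x":0,"y":0,"z":0.018,"rx":0,"ry":0,"rz":0},
  {"x":0,"y":0,"z":0.018,"rx":0,"ry":0,"rz":0},
])

```text
time_s: 32.8
tool_pos: [0.6555, 0.161, 0.1184]
ee_rot: [3.139, 0.001, 1.615]
ft_force: [-0.3, 0.7, 9.2]
gripper_width: 0.0158
```

Pressed about 5 mm at 9 N. Turn clockwise while following down.

jog_arm([
  {"x":0,"y":0,"z":0.001,"rx":0,"ry":0,"rz":0.09},
  {"x":0,"y":0,"z":0.002,"rx":0,"ry":0,"rz":0.18},
  {"x":0,"y":0,"z":0.003,"rx":0,"ry":0,"rz":0.27},
  {"x":0,"y":0,"z":0.004,"rx":0,"ry":0,"rz":0.36},
  {"x":0,"y":0,"z":0.005,"rx":0,"ry":0,"rz":0.45},
  {"x":0,"y":0,"z":0.006,"rx":0,"ry":0,"rz":0.54},
  {"x":0,"y":0,"z":0.007,"rx":0,"ry":0,"rz":0.63},
  {"x":0,"y":0,"z":0.008,"rx":0,"ry":0,"rz":0.72},
])

```text
time_s: 33.6
tool_pos: [0.6559, 0.1617, 0.1162]
ee_rot: [3.14, -0.003, 0.479]
ft_force: [0.3, 4.2, 9.1]
gripper_width: 0.0161
```

jog_arm([
  {"x":0,"y":0,"z":0.001,"rx":0,"ry":0,"rz":0.09},
  {"x":0,"y":0,"z":0.002,"rx":0,"ry":0,"rz":0.18},
  {"x":0,"y":0,"z":0.003,"rx":0,"ry":0,"rz":0.27},
  {"x":0,"y":0,"z":0.004,"rx":0,"ry":0,"rz":0.36},
  {"x":0,"y":0,"z":0.005,"rx":0,"ry":0,"rz":0.45},
  {"x":0,"y":0,"z":0.006,"rx":0,"ry":0,"rz":0.54},
  {"x":0,"y":0,"z":0.007,"rx":0,"ry":0,"rz":0.63},
  {"x":0,"y":0,"z":0.008,"rx":0,"ry":0,"rz":0.72},
])

```text
time_s: 34.4
tool_pos: [0.6568, 0.1617, 0.1141]
ee_rot: [-3.138, -0.005, -0.652]
ft_force: [4.1, 2.9, 8.5]
gripper_width: 0.0157
```

```bash
python3 -c "
from h import *
s=ctrl.sense();print({k:np.round(s[k],3) for k in ('q','tool_pos','ee_rot','ft_force','moment','gripper_width')})"
```

```text
{'q': array([ 1.44e-01,  6.43e-01,  1.51e+00, -1.00e-03,  9.82e-01,  7.97e-01]), 'tool_pos': array([0.657, 0.162, 0.114]), 'ee_rot': array([-3.138, -0.005, -0.652]), 'ft_force': array([4.052, 2.938, 8.451]), 'moment': array([ 0.747, -0.659,  0.058]), 'gripper_width': np.float64(0.016)}
```

jog_arm([
  {"x":0,"y":0,"z":0.002,"rx":0,"ry":0,"rz":0.09},
  {"x":0,"y":0,"z":0.003,"rx":0,"ry":0,"rz":0.18},
  {"x":0,"y":0,"z":0.004,"rx":0,"ry":0,"rz":0.27},
  {"x":0,"y":0,"z":0.005,"rx":0,"ry":0,"rz":0.36},
  {"x":0,"y":0,"z":0.006,"rx":0,"ry":0,"rz":0.45},
  {"x":0,"y":0,"z":0.007,"rx":0,"ry":0,"rz":0.54},
  {"x":0,"y":0,"z":0.007,"rx":0,"ry":0,"rz":0.6},
  {"x":0,"y":0,"z":0.007,"rx":0,"ry":0,"rz":0.64},
])

```text
time_s: 35.2
tool_pos: [0.6571, 0.161, 0.1123]
ee_rot: [-3.135, -0.0, -1.656]
ft_force: [4.1, 0.4, 9.8]
gripper_width: 0.016
```

```bash
python3 -c "
from h import *
s=ctrl.sense();print({k:np.round(s[k],3) for k in ('q','tool_pos','ee_rot','ft_force','moment','gripper_width')})"
```

```text
{'q': array([ 0.144,  0.645,  1.512, -0.002,  0.978,  1.8  ]), 'tool_pos': array([0.657, 0.161, 0.112]), 'ee_rot': array([-3.135, -0.   , -1.656]), 'ft_force': array([4.084, 0.449, 9.806]), 'moment': array([ 0.002, -0.691, -0.038]), 'gripper_width': np.float64(0.016)}
```

Turned 3.27 rad. Release and check the head height (should drop from 0.172 to 0.166).

jog_arm([
  {"x":0,"y":0,"z":-0.018,"rx":0,"ry":0,"rz":0},
  {"x":0,"y":0,"z":-0.018,"rx":0,"ry":0,"rz":0},
  {"x":0,"y":0,"z":-0.018,"rx":0,"ry":0,"rz":0},
  {"x":0,"y":0,"z":-0.018,"rx":0,"ry":0,"rz":0},
  {"x":0,"y":0,"z":-0.018,"rx":0,"ry":0,"rz":0},
  {"x":0,"y":0,"z":-0.12,"rx":0,"ry":0,"rz":0},
  {"x":0,"y":0,"z":-0.25,"rx":0,"ry":0,"rz":0},
  {"x":0,"y":0,"z":-0.32,"rx":0,"ry":0,"rz":0},
], hand=0.1)

```text
time_s: 36.0
tool_pos: [0.6556, 0.1612, 0.2093]
ee_rot: [-3.138, -0.001, -1.651]
ft_force: [0.3, -0.7, 0.7]
gripper_width: 0.0428
```

```bash
python3 -c "
from peg import *
pegs('w11.png')"; python3 go.py .656 -.069 .21 90
```

```text
L 989 [0.656  0.1608] [0.043 0.016] ang -4.9 ztop 0.1663
R 339 [ 0.6535 -0.0612] [0.042 0.005] ang 2.0 ztop 0.1624
[0.6565 0.1613 0.2122] [-3.1340e+00  1.0000e-04 -1.6515e+00]
shift/300 [ 0.765 -0.06   0.008] turn/90 [-0.     0.007  1.949] rows 21.0
```

Left peg is home: top at 0.1663, down 5.9 mm. Now go to the right peg, unwinding the wrist.

jog_arm([
  {"x":0.1,"y":0,"z":0,"rx":0,"ry":0,"rz":-0.09},
  {"x":0.2,"y":0,"z":0,"rx":0,"ry":0,"rz":-0.18},
  {"x":0.3,"y":-0.01,"z":0,"rx":0,"ry":0,"rz":-0.27},
  {"x":0.4,"y":-0.02,"z":0,"rx":0,"ry":0,"rz":-0.36},
  {"x":0.5,"y":-0.03,"z":0,"rx":0,"ry":0,"rz":-0.45},
  {"x":0.6,"y":-0.04,"z":0,"rx":0,"ry":0,"rz":-0.54},
  {"x":0.7,"y":-0.06,"z":0,"rx":0,"ry":0,"rz":-0.63},
  {"x":0.765,"y":-0.06,"z":0,"rx":0,"ry":0,"rz":-0.72},
])

```text
time_s: 36.85
tool_pos: [0.6544, -0.0712, 0.2062]
ee_rot: [3.14, -0.001, -0.516]
ft_force: [0.7, -0.5, -0.5]
gripper_width: 0.043
```

jog_arm([
  {"x":0,"y":0,"z":0,"rx":0,"ry":0,"rz":-0.09},
  {"x":0,"y":0,"z":0,"rx":0,"ry":0,"rz":-0.18},
  {"x":0,"y":0,"z":0,"rx":0,"ry":0,"rz":-0.27},
  {"x":0,"y":0,"z":0,"rx":0,"ry":0,"rz":-0.36},
  {"x":0,"y":0,"z":0,"rx":0,"ry":0,"rz":-0.45},
  {"x":0,"y":0,"z":0,"rx":0,"ry":0,"rz":-0.54},
  {"x":0,"y":0,"z":0,"rx":0,"ry":0,"rz":-0.63},
  {"x":0,"y":0,"z":0,"rx":0,"ry":0,"rz":-0.72},
])

```text
time_s: 37.65
tool_pos: [0.6542, -0.0691, 0.2062]
ee_rot: [3.14, 0.001, 0.616]
ft_force: [0.7, -0.1, 0.6]
gripper_width: 0.0428
```

jog_arm([
  {"x":0,"y":0,"z":0,"rx":0,"ry":0,"rz":-0.09},
  {"x":0,"y":0,"z":0,"rx":0,"ry":0,"rz":-0.18},
  {"x":0,"y":0,"z":0,"rx":0,"ry":0,"rz":-0.27},
  {"x":0,"y":0,"z":0,"rx":0,"ry":0,"rz":-0.36},
  {"x":0,"y":0,"z":0,"rx":0,"ry":0,"rz":-0.45},
  {"x":0,"y":0,"z":0,"rx":0,"ry":0,"rz":-0.54},
  {"x":0,"y":0,"z":0,"rx":0,"ry":0,"rz":-0.6},
  {"x":0,"y":0,"z":0,"rx":0,"ry":0,"rz":-0.6},
])

```text
time_s: 38.45
tool_pos: [0.6542, -0.0691, 0.2063]
ee_rot: [3.141, 0.001, 1.554]
ft_force: [-0.0, 0.3, 0.8]
gripper_width: 0.0427
```

```bash
python3 -c "
from peg import *
pegs('w12.png'); print(ctrl.sense()['q'])"; python3 go.py .656 -.069 .122 90
```

```text
L 317 [0.6568 0.1529] [0.038 0.006] ang 3.6 ztop 0.1629
R 1053 [ 0.6531 -0.0686] [0.043 0.016] ang -1.3 ztop 0.1722
[ 0.6542 -0.0691  0.2064] [3.1411e+00 1.3000e-03 1.5506e+00]
[-2.05070964e-01  5.29759115e-01  1.46035007e+00 -1.32091428e-03
  1.15073694e+00 -1.75516299e+00]
shift/300 [0.001 0.006 0.281] turn/90 [ 0.     0.001 -0.013] rows 2.0
```

jog_arm([
  {"x":0.002,"y":-0.002,"z":0.08,"rx":0,"ry":0,"rz":0},
  {"x":0.002,"y":-0.002,"z":0.16,"rx":0,"ry":0,"rz":0},
  {"x":0.002,"y":-0.002,"z":0.23,"rx":0,"ry":0,"rz":0},
  {"x":0.002,"y":-0.002,"z":0.27,"rx":0,"ry":0,"rz":0},
  {"x":0.002,"y":-0.002,"z":0.28,"rx":0,"ry":0,"rz":0},
  {"x":0.002,"y":-0.002,"z":0.28,"rx":0,"ry":0,"rz":0},
])

```text
time_s: 39.1
tool_pos: [0.654, -0.0687, 0.123]
ee_rot: [3.141, 0.001, 1.552]
ft_force: [-0.3, -0.2, 0.9]
gripper_width: 0.0432
```

jog_arm([
  {"x":0,"y":0,"z":0,"rx":0,"ry":0,"rz":0},
  {"x":0,"y":0,"z":0,"rx":0,"ry":0,"rz":0},
  {"x":0,"y":0,"z":0,"rx":0,"ry":0,"rz":0},
  {"x":0,"y":0,"z":0,"rx":0,"ry":0,"rz":0},
  {"x":0,"y":0,"z":0,"rx":0,"ry":0,"rz":0},
  {"x":0,"y":0,"z":0,"rx":0,"ry":0,"rz":0},
], hand=1)

```text
time_s: 39.7
tool_pos: [0.654, -0.0688, 0.1231]
ee_rot: [3.14, 0.002, 1.553]
ft_force: [1.1, -0.9, 0.9]
gripper_width: 0.0158
```

jog_arm([
  {"x":0,"y":0,"z":0.007,"rx":0,"ry":0,"rz":0},
  {"x":0,"y":0,"z":0.014,"rx":0,"ry":0,"rz":0},
  {"x":0,"y":0,"z":0.018,"rx":0,"ry":0,"rz":0},
  {"x":0,"y":0,"z":0.018,"rx":0,"ry":0,"rz":0},
  {"x":0,"y":0,"z":0.018,"rx":0,"ry":0,"rz":0},
])

```text
time_s: 40.2
tool_pos: [0.6541, -0.0688, 0.1183]
ee_rot: [3.139, 0.002, 1.553]
ft_force: [-1.4, 0.6, 8.5]
gripper_width: 0.0159
```

jog_arm([
  {"x":0,"y":0,"z":0.001,"rx":0,"ry":0,"rz":0.09},
  {"x":0,"y":0,"z":0.002,"rx":0,"ry":0,"rz":0.18},
  {"x":0,"y":0,"z":0.003,"rx":0,"ry":0,"rz":0.27},
  {"x":0,"y":0,"z":0.004,"rx":0,"ry":0,"rz":0.36},
  {"x":0,"y":0,"z":0.005,"rx":0,"ry":0,"rz":0.45},
  {"x":0,"y":0,"z":0.006,"rx":0,"ry":0,"rz":0.54},
  {"x":0,"y":0,"z":0.007,"rx":0,"ry":0,"rz":0.63},
  {"x":0,"y":0,"z":0.008,"rx":0,"ry":0,"rz":0.72},
])

```text
time_s: 41.0
tool_pos: [0.6545, -0.0683, 0.116]
ee_rot: [3.139, -0.002, 0.416]
ft_force: [0.9, 1.8, 8.6]
gripper_width: 0.0156
```

jog_arm([
  {"x":0,"y":0,"z":0.001,"rx":0,"ry":0,"rz":0.09},
  {"x":0,"y":0,"z":0.002,"rx":0,"ry":0,"rz":0.18},
  {"x":0,"y":0,"z":0.003,"rx":0,"ry":0,"rz":0.27},
  {"x":0,"y":0,"z":0.004,"rx":0,"ry":0,"rz":0.36},
  {"x":0,"y":0,"z":0.005,"rx":0,"ry":0,"rz":0.45},
  {"x":0,"y":0,"z":0.006,"rx":0,"ry":0,"rz":0.54},
  {"x":0,"y":0,"z":0.007,"rx":0,"ry":0,"rz":0.63},
  {"x":0,"y":0,"z":0.008,"rx":0,"ry":0,"rz":0.72},
])

```text
time_s: 41.8
tool_pos: [0.6552, -0.0684, 0.1139]
ee_rot: [-3.14, -0.005, -0.715]
ft_force: [2.8, 1.9, 8.5]
gripper_width: 0.0161
```

jog_arm([
  {"x":0,"y":0,"z":0.002,"rx":0,"ry":0,"rz":0.09},
  {"x":0,"y":0,"z":0.003,"rx":0,"ry":0,"rz":0.18},
  {"x":0,"y":0,"z":0.004,"rx":0,"ry":0,"rz":0.27},
  {"x":0,"y":0,"z":0.005,"rx":0,"ry":0,"rz":0.36},
  {"x":0,"y":0,"z":0.006,"rx":0,"ry":0,"rz":0.45},
  {"x":0,"y":0,"z":0.007,"rx":0,"ry":0,"rz":0.54},
  {"x":0,"y":0,"z":0.007,"rx":0,"ry":0,"rz":0.6},
  {"x":0,"y":0,"z":0.007,"rx":0,"ry":0,"rz":0.64},
])

```text
time_s: 42.6
tool_pos: [0.6554, -0.069, 0.112]
ee_rot: [-3.136, -0.001, -1.718]
ft_force: [1.9, -0.5, 9.4]
gripper_width: 0.0159
```

jog_arm([
  {"x":0,"y":0,"z":-0.018,"rx":0,"ry":0,"rz":0},
  {"x":0,"y":0,"z":-0.018,"rx":0,"ry":0,"rz":0},
  {"x":0,"y":0,"z":-0.018,"rx":0,"ry":0,"rz":0},
  {"x":0,"y":0,"z":-0.018,"rx":0,"ry":0,"rz":0},
  {"x":0,"y":0,"z":-0.018,"rx":0,"ry":0,"rz":0},
  {"x":0,"y":0,"z":-0.12,"rx":0,"ry":0,"rz":0},
  {"x":0,"y":0,"z":-0.25,"rx":0,"ry":0,"rz":0},
  {"x":0,"y":0,"z":-0.32,"rx":0,"ry":0,"rz":0},
], hand=0.1)

```text
time_s: 43.4
tool_pos: [0.6544, -0.0687, 0.2093]
ee_rot: [-3.138, -0.001, -1.714]
ft_force: [-0.5, -0.2, 0.1]
gripper_width: 0.0425
```

```bash
python3 -c "
from peg import *
pegs('w13.png')"
```

```text
L 583 [0.6561 0.1566] [0.039 0.014] ang -19.3 ztop 0.1659
R 990 [ 0.6543 -0.0691] [0.042 0.016] ang -8.6 ztop 0.1663
[ 0.6553 -0.0688  0.2121] [-3.1339e+00 -1.7000e-03 -1.7143e+00]
```

Both pegs read home (tops 0.166). Back off and do one final look.

jog_arm([
  {"x":0,"y":0,"z":-0.15,"rx":0,"ry":0,"rz":0},
  {"x":0,"y":0.1,"z":-0.25,"rx":0,"ry":0,"rz":0},
  {"x":0,"y":0.25,"z":-0.25,"rx":0,"ry":0,"rz":0},
  {"x":0,"y":0.4,"z":-0.25,"rx":0,"ry":0,"rz":0},
  {"x":0,"y":0.5,"z":-0.25,"rx":0,"ry":0,"rz":0},
  {"x":0,"y":0.5,"z":-0.25,"rx":0,"ry":0,"rz":0},
])

```text
time_s: 44.05
tool_pos: [0.5023, -0.0463, 0.2818]
ee_rot: [-3.141, -0.001, -1.714]
ft_force: [0.4, -0.1, 0.0]
gripper_width: 0.0429
```

```bash
python3 -c "
from h import *
im,d,K,C=cap('wrist'); P=cloud(d,K,C)
m=(abs(P[...,2]-.056)<.005)&(P[...,0]>.59)&(P[...,0]<.635)&(abs(P[...,1]-.048)<.05)&(d>0)
X=P[m]; print(len(X),np.percentile(X[:,0],[5,50,95]).round(4) if len(X) else '')
im,d,K,C=cap('top','t5.png'); P=cloud(d,K,C)
for l in ('mug','cone','ball_center'):
  for r in landmark_of('top',l)[:1]:
    u,v=r['point'][0]*560,r['point'][1]*420; print(l,int(u),int(v))
a=im[100:320,120:460,::-1]
cv2.imwrite('pics/t5c.png',cv2.resize(a,None,fx=2.3,fy=2.3))"
```

```text
791 [0.6066 0.6118 0.6264]
mug 182 155
cone 405 193
ball_center 346 145
```

View pics/t5c.png

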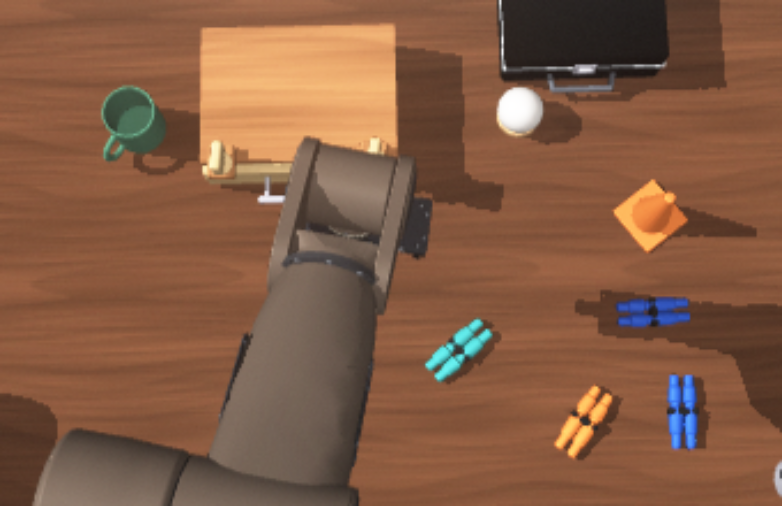

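The ledge shows no pale pair any more; only the look-alikes remain, and the mug, cone and ball have not moved. The handle is at x 0.6118, against 0.6116 when shut at the start.

```bash
python3 -c "
from plant import ctrl
print(ctrl.hand_in())"
```

```text
the job is handed in; nothing more can be done
None
```

I pulled the drawer to its stop, laid all three ash bail pairs flat in it, and pushed it shut. I then pressed and turned both pegs about 3.27 rad clockwise and handed the job in at 44 s of the 210 s allowed.

**Last checks:**
- **Drawer:** the handle is at x = 0.612, the same as when shut at the start.
- **Pegs:** both head tops dropped from 0.172 to 0.166 m, which is about 5.9 of the 6 mm, and stayed there after I let go.
- **Bails:** all three were seen lying in the drawer before I shut it. The final picture shows only the blue, orange and turquoise look-alikes on the part of the ledge in view.
- **Mug, cone and ball:** where they were at the start.
- **Robot:** clear of everything when I handed in.

**Disagreed:** `ctrl.finger_overhang` says the fingertips are 19 mm ahead of the tool point, but the wrist depth put them about 15 mm behind it. My first try at the handle closed above the bar because of this and moved nothing. I aimed 34 mm lower after that, and every grip held.

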